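Tighten a tube fitting: finger-tight, then a quarter turn with the wrench

TASK

Make up the tube fitting on the round metal plate: with the fingers alone turn its hexagon nut clockwise (seen from above) until it is just finger-tight, without forcing it further by hand. Then put the open-ended wrench on the nut, tighten it a quarter turn past finger-tight, and let go, leaving the wrench lying on the plate with its jaw round the nut. Leave the other things on the bench where they are.

Things in the scene. Friction and masses are not known exactly. Their poses are not given: they have to be found in the camera images.
- fitting: Fixed round aluminium plate, 170 mm across, 22 mm thick. Origin on the bench under the vertical axis of the nut, z up; the disc's centre is at y = -30 mm. A fixed steel tube 15 mm thick stands through the nut up to 82 mm above the bench. Four dark radial lines are engraved round the nut at 20, 110, 200 and 290 degrees from this frame's x axis (counter-clockwise from above).
- nut_center (a point): Centre of the brass hexagon nut: 46 mm across flats, from 24 to 54 mm above the bench, with a round crown up to 60 mm. z up, turns with the nut. A dark raised pointer on the crown points along +x, to a corner; corners every 60 degrees from +x, middles of flats every 60 degrees from +y. Finger-tight, the pointer stands on the 110 degree line of the fitting, a quarter turn on at the 20 degree one.
- nut (a joint): How far the nut has run freely, in rad, clockwise from above positive. It turns easily (about 0.1 N m) and stays where it is left; at 2.0 it meets the ferrule: finger-tight. It starts 0.5 to 1.3 rad short of that.
- squeeze (a joint): Turn of the nut past finger-tight, in rad, clockwise from above positive; 0 at the start. Moves only once joint nut is at 2.0, against about 1.4 N m of friction, and does not come back. A quarter turn is 1.57.
- wrench_grip (a point): Middle of the grip of the loose flat steel open-ended wrench (205 mm long, 16 mm thick, about 0.3 kg), half-way up. +x points along the wrench to the jaw, z up. The handle is a bar 22 mm wide from x = -66 to +30 mm with a round end 28 mm wide. It starts flat on the bench, right of and before the plate, jaw towards the robot's left.
- wrench_jaw (a point): Centre of the wrench's jaw, 100 mm along +x from wrench_grip, half-way up; same axes. A slot 49 mm wide, open to +x; prongs 13 mm wide from the throat at x = -28 to their tips at +24 mm (head at most 84 mm wide). It slides level onto the nut, prongs along two flats (3 mm play, about 0.1 rad), handle away from the nut; at home this point is on the nut's axis and the wrench lies on the plate.
- timer: Bystander: white kitchen-type timer, 64x64x20 mm; origin under its centre.
- tally_counter: Bystander: white hand tally counter, 29x42x45 mm; origin under its centre.
- eraser: Bystander: eraser, 19x42x12 mm; origin under its centre.
- petri_bench: Bystander: clear flat round dish, 93 mm across, 15 mm high; origin under its centre.
- forceps: Bystander: steel forceps, 132 mm long, lying flat; origin under the centre.
Mind the look-alikes: they are no part of the job. Of the things that look like the fitting, the larger one is meant.

How it is judged:
By the outcome, as a careful person would: the job done as asked, in the order asked, and still so for the second after the job is handed in, with the robot touching nothing.
It also fails if it takes over 61 s, if anything falls off the work surface, if the arm or the gripper's body presses on something with over 40 N, if the wrist force passes 120 N, or if a joint passes its speed limit or range.

ROBOT

A 6-joint arm with a two-finger parallel gripper is mounted at the origin on a cart in front of the work surface, level with it; the furniture and walls round the work are solid. World frame = base frame: x ahead of the robot, y to its left, z up, the work surface at z = 0. Lengths are in m, angles in rad, forces in N, time in s.
With the tool pointing down it reaches from about 0.275 to 0.725 m from the base axis. Payload 15.9 kg.
Tool frame: the origin (TCP) lies midway between the tips of the shut fingers; the grasp point (between the pads) lies 19 mm behind it; x points along the fingers, y is the direction in which the jaws open and shut, and the axes are right-handed (so a half turn about x gives the same grasp; the last joint's range is limited). The gripper opens to 85 mm and grips with 20 to 120 N. Pads are 22 mm wide; open, the fingers measure 114 mm over their backs; the gripper's body (76 mm by 85 mm) begins 54 mm behind the grasp point. The pads swing forward as they close: fully open they stand 13 mm farther back than shut.
Start: joints at [-1.249, 0.213, -0.034, 1.323, 0, 1.571], TCP at [0.158, -0.474, 0.231] pointing down, gripper open.
Joint ranges: [-2.98, 2.98], [-0.74, 1.72], [-1.14, 1.35], [-2.1, 2.04], [-1.57, 1.44], [-3.14, 3.14]. Speed limits (rad/s): [1.89, 1.89, 2.39, 2.57, 3.14, 3.14].

INTERFACE

Orientations are given as a unit quaternion [w, x, y, z].
In Python, from workcell import status, cams, env gives the robot as it stands.
- The arm moves only by the tool arm_command, never from a script. Its argument "commands" is a list of rows, each an object with "grip": the opening, from 0 (shut) to 1 (fully open); "offset": the shift along the world's x, y, z in mm, a list of three; "rot": the turn, a rotation vector about the world's x, y, z in degrees, a list of three. In form: [{"grip": grip, "offset": [x, y, z], "rot": [rx, ry, rz]}, ...]. A call has 1 to 12 rows; each row shifts and turns the commanded pose from where the row before left it; what a row does not reach is not made up. A row lasts 1/8 s, in which the tool goes at most 62.5 mm and 10.7 degrees, less where a joint would pass 70% of its speed; a pose out of reach is approached as far as the arm can. A call is refused whole if a number of a shift passes 62.5 or a number of a turn 10.7, either way. A call with a gripper value outside its range is refused whole. The fingers move at their own pace and stop on an object; "force" is the grip in N (left out, the last holds). Time passes only in rows, so rows that do not move let the fingers close. It gives the time, the measured TCP pose, the force and the opening at its end, in the units of the state.
- status.observe(): the state, without advancing time (a new reading comes with each control period).
- cams.camera(name): name is "scene" or "top"; returns the picture (480x640x3 uint8, red, green, blue); there is no depth.
- cams.camera_info(name): a dict with "fx", "fy", "cx", "cy" (pixels), "R" (3x3) and "t" (3): a world point X has camera coordinates R X + t. Camera axes: x right, y down, z forward; pixel columns grow to the right and rows downward; lengths in m; the calibration is good to about 2 mm. A picture is of the moment at which its call begins. camera_info takes no time and is no camera call.
- env.finish_job(): hands the job in, once; it reports no verdict.
The state is a dict: "t": time; "joints": joint angles; "joint_vel": joint speeds; "joint_efforts": joint torques, N m; "tcp_pos": TCP position; "tcp_rot": TCP orientation; "wrist_force": force on the tool from outside, world axes, zero at the start; "moment": the same for the moment, N m; "finger_gap": finger opening in m.
Only numpy, scipy, OpenCV 4.12 (cv2) and the standard library are available. Lean on these libraries where they do the work, as an engineer would, in place of code of your own. Each camera call takes 0.05 s, during which the arm holds its last target.

## Working session

There is one attempt and no reset: what is moved stays moved. The work goes in short steps, Python scripts to look and compute and a tool call to move; the robot and the scene stay as the last step left them, time stands still between calls to the robot, and variables do not carry over. Pictures are saved under pics/ and viewed, and the job is handed in when it is done.

Besides the shell and the picture viewer there is one more tool, called after "Call:" by a JSON object that holds its "op" and its "data". arm_command: Moves the arm, as the interface text tells. Its arguments: {"type":"object","properties":{"commands":{"type":"array"},"force":{"type":"number"}},"required":["commands"]}

```bash
ls; mkdir -p pics; python3 - <<'E'
from workcell import status,cams,env
import cv2
s=status.observe(); print({k:(v if not hasattr(v,'round') else v) for k,v in s.items()})
for n in("scene","top"):
    im=cams.camera(n); cv2.imwrite(f"pics/{n}0.png",im[:,:,::-1]); print(cams.camera_info(n))
E
```

```text
pics
{'t': 0.0, 'joints': array([-1.24898456e+00,  2.13357615e-01, -3.50753646e-02,  1.32350890e+00,
       -2.15477114e-05,  1.57082922e+00]), 'joint_vel': array([ 7.67135003e-05,  1.70684043e-04,  2.34174853e-04, -4.95061790e-04,
        1.45456301e-03, -6.02612107e-04]), 'joint_efforts': array([-3.66183194e-04, -6.86154199e+01,  4.87122810e+01,  1.68159959e-02,
        8.07853053e-05, -1.38477543e-05]), 'tcp_pos': array([ 0.15802465, -0.47399874,  0.23080899]), 'tcp_rot': array([-0.11287726, -0.6979021 , -0.11367438,  0.69804693]), 'wrist_force': array([ 0.8067377 ,  0.52024829, -0.2745455 ]), 'moment': array([-0.00296103,  0.00094292,  0.0011897 ]), 'finger_gap': 0.08550346804914015}
{'fx': 533.0935512278943, 'fy': 533.0935512278943, 'cx': 317.2034433999621, 'cy': 237.472213528248, 'R': array([[ 0.88337154, -0.46843292,  0.01501098],
       [-0.20329091, -0.41183181, -0.88829464],
       [ 0.42228845,  0.7816426 , -0.45902865]]), 't': array([-0.53893253,  0.15618207,  1.18030403])}
{'fx': 472.4296623562216, 'fy': 472.4296623562216, 'cx': 321.27380792825215, 'cy': 238.51386799110998, 'R': array([[-0.02508662, -0.99967032, -0.00546976],
       [-0.99713767,  0.02541268, -0.07120859],
       [ 0.07132411,  0.00366772, -0.99744645]]), 't': array([-0.02904591,  0.56367942,  1.20043247])}
```

View pics/scene0.png

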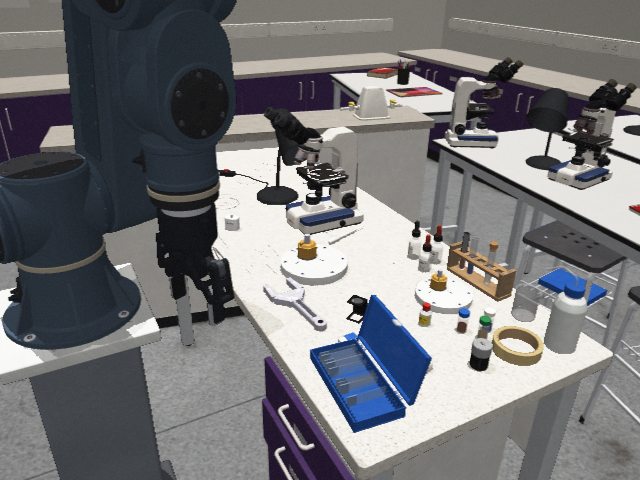

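View pics/top0.png

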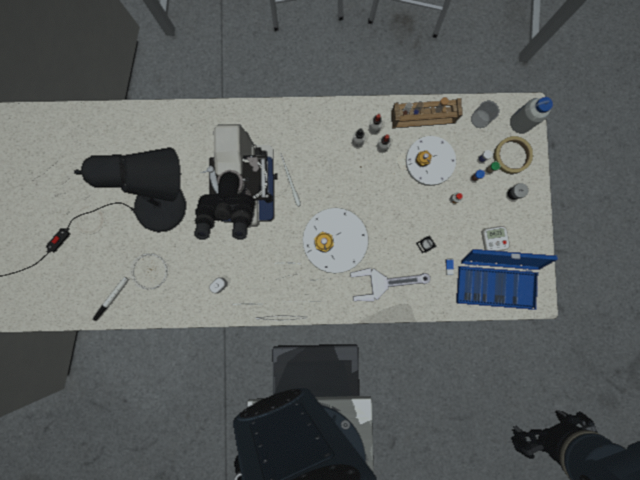

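```bash
python3 - <<'E'
import cv2
t=cv2.imread("pics/top0.png"); s=cv2.imread("pics/scene0.png")
cv2.imwrite("pics/top_c.png",cv2.resize(t[195:315,285:445],None,fx=5,fy=5,interpolation=cv2.INTER_CUBIC))
cv2.imwrite("pics/scene_c.png",cv2.resize(s[220:340,250:410],None,fx=5,fy=5,interpolation=cv2.INTER_CUBIC))
E
```

```text
(no output)
```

View pics/top_c.png

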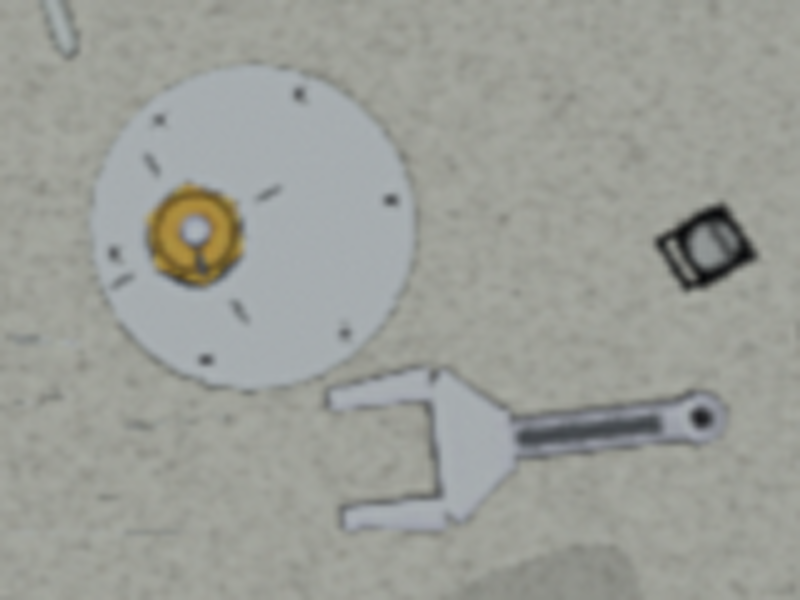

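View pics/scene_c.png

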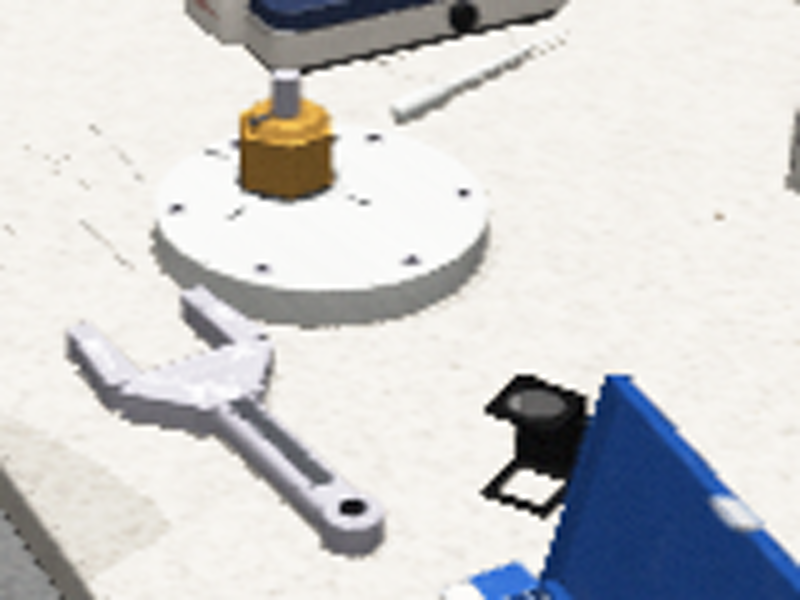

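```bash
cat > h.py <<'E'
import numpy as np,cv2
from workcell import status,cams,env
CI={n:cams.camera_info(n) for n in("scene","top")}
def ray(n,u,v):
    c=CI[n];d=c["R"].T@np.array([(u-c["cx"])/c["fx"],(v-c["cy"])/c["fy"],1]);return -c["R"].T@c["t"],d
def onz(n,u,v,z):
    o,d=ray(n,u,v);return o+d*(z-o[2])/d[2]
def tri(a,b):
    o1,d1=ray("top",*a);o2,d2=ray("scene",*b)
    d1/=np.linalg.norm(d1);d2/=np.linalg.norm(d2)
    A=np.c_[d1,-d2];x=np.linalg.lstsq(A,o2-o1,rcond=None)[0]
    p,q=o1+d1*x[0],o2+d2*x[1];return (p+q)/2,np.linalg.norm(p-q)*1000
def proj(n,X):
    c=CI[n];p=c["R"]@np.asarray(X,float)+c["t"];return np.array([c["fx"]*p[0]/p[2]+c["cx"],c["fy"]*p[1]/p[2]+c["cy"]])
def T(x,y):return (x/5+285-.4,y/5+195-.4)
def S(x,y):return (x/5+250-.4,y/5+220-.4)
E
python3 - <<'E'
from h import *
np.set_printoptions(precision=4,suppress=True)
# triangulation
for nm,a,b in [("tube top",T(196,229),S(287,74)),("wr hole",T(702,417),S(352,507)),("prong tip outer corner near plate",T(329,407),S(184,300)),("prong2 tip",T(345,528),S(70,348)),
  ("line20?",T(152,163),S(215,153)),("line290",T(268,193),S(358,198)),("line200",T(240,311),S(236,213)),("plate hole R",T(391,200),S(463,192)),("plate hole bot",T(206,359),S(177,208))]:
    p,e=tri(a,b);print(nm,p,e)
# plate
L={20:T(152,163),290:T(268,193),200:T(240,311),110:T(122,281)}
P={k:onz("top",*v,0.022)[:2] for k,v in L.items()}
# center=intersection of opposite lines
def inter(a,b,c,d):
    M=np.c_[b-a,c-d];s=np.linalg.solve(M,c-a);return a+s[0]*(b-a)
c=inter(P[20],P[200],P[110],P[290]);print("nut ax",c)
for k,p in P.items():
    d=p-c;print(k,np.degrees(np.arctan2(d[1],d[0]))%360-k,np.linalg.norm(d))
# disc ellipse
im=cv2.imread("pics/top0.png");hsv=cv2.cvtColor(im,cv2.COLOR_BGR2HSV)
print(hsv[240,350],hsv[280,345],hsv[286,380], hsv[241,317])
E
```

```text
tube top [ 0.5535 -0.0496  0.0808] 0.17848337439506182
wr hole [ 0.454  -0.3073  0.0161] 0.8881158773449451
prong tip outer corner near plate [ 0.4644 -0.1163  0.0095] 0.1811395901726534
prong2 tip [ 0.4018 -0.1231  0.0042] 0.6938394835694893
line20? [ 0.5636 -0.0158  0.0202] 62.416300935008515
line290 [ 0.575  -0.0872  0.023 ] 0.30838502955232405
line200 [ 0.5145 -0.0711  0.0215] 0.47632508308156724
plate hole R [ 0.5795 -0.1542  0.058 ] 27.738733711312854
plate hole bot [ 0.4904 -0.053   0.0212] 0.3320753018846723
nut ax [ 0.5537 -0.0494]
20 9.22554726304034 0.04428734519807909
290 9.672823162041368 0.04357304901673285
200 9.225547263040397 0.04461262099603896
110 9.672823162041254 0.044357823527427516
[100  13 175] [ 39  11 161] [100  13 176] [ 21 163 160]
```

```bash
python3 - <<'E'
from h import *
np.set_printoptions(precision=4,suppress=True)
im=cv2.imread("pics/top0.png")
cv2.imwrite("pics/nut_c.png",np.hstack([cv2.resize(im[228:256,310:338],(600,600),interpolation=cv2.INTER_CUBIC)]))
print("axis px z.06",(proj("top",[.5536,-.0495,.06])-[310,228]+.5)*600/28-.5, "z.054",(proj("top",[.5536,-.0495,.054])-[310,228]+.5)*600/28-.5)
hsv=cv2.cvtColor(im,cv2.COLOR_BGR2HSV)
# white-blue metallic mask
m=((hsv[...,0]>85)&(hsv[...,0]<135)&(hsv[...,2]>110)).astype(np.uint8)
m[:195]=0;m[315:]=0;m[:,:285]=0;m[:,445:]=0
m=cv2.morphologyEx(m,cv2.MORPH_CLOSE,np.ones((3,3)))
cs,_=cv2.findContours(m,cv2.RETR_EXTERNAL,cv2.CHAIN_APPROX_NONE)
for c in cs:
    a=cv2.contourArea(c)
    if a>300:
        q=c[:,0,:].astype(float)
        z=0.022 if a>2500 else 0.016
        W=np.array([onz("top",u,v,z)[:2] for u,v in q])
        r=cv2.minAreaRect((W*1000).astype(np.float32));print(a,r,cv2.minEnclosingCircle((W*1000).astype(np.float32)))
        print(cv2.boxPoints(r))
# wrench by points
for nm,p in dict(hole=T(702,417),end=T(727,417),tipAo=T(328,408),tipAi=T(326,391),tipBi=T(340,508),tipBo=T(345,528),throatA=T(432,404),throatB=T(441,493),hA=T(515,415),hB=T(518,458)).items(): print(nm,onz("top",*p,.016)[:2]*1000)
E
```

```text
axis px z.06 [305.1777 288.1377] z.054 [305.1885 291.5194]
875.5 ((441.42718505859375, -215.94329833984375), (203.2747802734375, 81.9755630493164), 88.5807113647461) ((444.547119140625, -215.51878356933594), 103.58867645263672)
[[ 397.9345 -316.5343]
 [ 479.885  -318.5647]
 [ 484.9198 -115.3523]
 [ 402.9694 -113.3219]]
3185.0 ((558.2984008789062, -78.59933471679688), (164.19252014160156, 164.4853057861328), 43.63105010986328) ((558.207763671875, -78.95384216308594), 83.48568725585938)
[[ 442.1289  -75.7197]
 [ 555.6257 -194.7738]
 [ 674.4679  -81.479 ]
 [ 560.9711   37.5751]]
hole [ 454.4107 -307.5646]
end [ 454.0891 -320.4117]
tipAo [ 463.8451 -115.3311]
tipAi [ 472.6038 -114.5579]
tipBi [ 412.5025 -119.9839]
tipBo [ 402.2382 -122.245 ]
throatA [ 464.5572 -168.9389]
throatB [ 418.8722 -172.0741]
hA [ 457.8428 -211.4573]
hB [ 435.777  -212.2254]
```

View pics/nut_c.png

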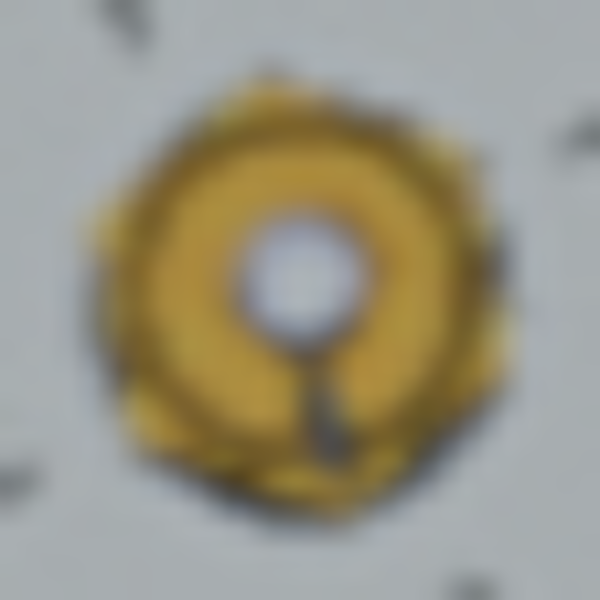

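```bash
python3 - <<'E'
from h import *
from scipy.spatial.transform import Rotation as Ro
np.set_printoptions(precision=4,suppress=True)
s=status.observe();q=s["tcp_rot"];R=Ro.from_quat([q[1],q[2],q[3],q[0]]).as_matrix();print(R)
yaw=np.degrees(np.arctan2(R[1,1],R[0,1]));j=np.degrees(s["joints"]);print("yaw_y",yaw,"j1,j6",j[0],j[5])
k=j[5]-j[0]+yaw;print("const j6=j1-yaw+k",k)
def j6(x,y,ya): return np.degrees(np.arctan2(y,x))-ya+k
for nm,x,y,a in [("nut38",.5536,-.0495,38),("nut98",.5536,-.0495,98),("nut158",.5536,-.0495,158),("wr grasp",.4485,-.241,5),("B home",.503,-.136,-30.5),("B end",.4675,.0013,-120.5),("A home",.603,-.137,29.5),("A end",.4666,-.099,-60.5)]:
    v=j6(x,y,a);print(nm,[(v+d) for d in(-360,-180,0,180,360) if abs(v+d)<180])
# pointer
U=lambda x,y:((x+.5)*28/600+310-.5,(y+.5)*28/600+228-.5)
p=onz("top",*U(333,455),.061);d=p[:2]-[.5536,-.0495];print("pointer",np.degrees(np.arctan2(d[1],d[0]))%360,np.linalg.norm(d))
for c in [(270,75),(490,165),(505,365),(340,515),(130,425),(95,225)]:
    d=onz("top",*U(*c),.054)[:2]-[.5536,-.0495];print(np.degrees(np.arctan2(d[1],d[0]))%60,np.linalg.norm(d))
for nm,p,z in [("scope base edge",(275,200),.03),("eyepiece",(245,232),.3),("forceps",(280,317),.005),("small plate",(430,160),.02),("stick",(297,204),.005)]:print(nm,onz("top",*p,z))
E
```

```text
[[-0.0003  0.3163 -0.9487]
 [ 0.001  -0.9487 -0.3163]
 [-1.     -0.001   0.    ]]
yaw_y -71.56112953312922 j1,j6 -71.56198661862443 89.99914291496444
const j6=j1-yaw+k 90.00000000045966
nut38 [np.float64(-133.1094993228574), np.float64(46.89050067714261)]
nut98 [np.float64(-13.109499322857388), np.float64(166.8905006771426)]
nut158 [np.float64(-73.1094993228574), np.float64(106.8905006771426)]
wr grasp [np.float64(-123.25121503072461), np.float64(56.748784969275384)]
B home [np.float64(-74.62974520573499), np.float64(105.37025479426501)]
B end [np.float64(-149.34067524792002), np.float64(30.659324752079982)]
A home [np.float64(-132.30015913489984), np.float64(47.69984086510016)]
A end [np.float64(-41.478981066781245), np.float64(138.52101893321876)]
pointer 187.95613563434827 0.01978289661596874
7.752331374764656 0.025789610483339366
2.9942932853948605 0.02627474555999045
8.310623586880354 0.024928969899413303
7.375960126282564 0.026507653536503018
5.9059107040379075 0.0257982471105364
10.944829229171589 0.025844911431380815
scope base edge [0.6646 0.0735 0.03  ]
eyepiece [0.5596 0.1073 0.3   ]
forceps [0.3632 0.0686 0.005 ]
small plate [ 0.761  -0.3322  0.02  ]
stick [0.6564 0.0183 0.005 ]
```

Call:
{"op": "arm_command", "data": {"commands": [{"grip": 0.85, "offset": [36, 38.6, -3], "rot": [0, 0, 10]}, {"grip": 0.85, "offset": [36, 38.6, -3], "rot": [0, 0, 10]}, {"grip": 0.85, "offset": [36, 38.6, -3], "rot": [0, 0, 10]}, {"grip": 0.85, "offset": [36, 38.6, -3], "rot": [0, 0, 10]}, {"grip": 0.85, "offset": [36, 38.6, -3], "rot": [0, 0, 10]}, {"grip": 0.85, "offset": [36, 38.6, -3], "rot": [0, 0, 10]}, {"grip": 0.85, "offset": [36, 38.6, -3], "rot": [0, 0, 10]}, {"grip": 0.85, "offset": [36, 38.6, -3], "rot": [0, 0, 10]}, {"grip": 0.85, "offset": [36, 38.6, -3], "rot": [0, 0, 10]}, {"grip": 0.85, "offset": [36, 38.6, -3], "rot": [0, 0, 10]}, {"grip": 0.85, "offset": [35.6, 38.5, -3], "rot": [0, 0, 9.6]}, {"grip": 0.85, "offset": [0, 0, -30], "rot": [0, 0, 0]}], "force": 20}}

```text
t: 1.6
tcp_pos: [0.5565, -0.0473, 0.1685]
tcp_rot: [0.637, 0.308, 0.636, -0.307]
wrist_force: [-0.2, 0.2, -0.3]
finger_gap: 0.0727
```

Call:
{"op": "arm_command", "data": {"commands": [{"grip": 0.85, "offset": [0, 0, -30], "rot": [0, 0, 0]}, {"grip": 0.85, "offset": [0, 0, -25], "rot": [0, 0, 0]}, {"grip": 0.85, "offset": [0, 0, 0], "rot": [0, 0, 0]}, {"grip": 0.85, "offset": [0, 0, 0], "rot": [0, 0, 0]}], "force": 20}}

```text
t: 2.1
tcp_pos: [0.5541, -0.0499, 0.1142]
tcp_rot: [0.636, 0.31, 0.635, -0.31]
wrist_force: [0.5, -0.4, -0.1]
finger_gap: 0.0723
```

```bash
cat >> h.py <<'E'
from scipy.spatial.transform import Rotation as Ro
def st():
    s=status.observe();q=s["tcp_rot"];R=Ro.from_quat([q[1],q[2],q[3],q[0]]).as_matrix()
    print("t %.2f"%s["t"],"tcp",np.round(s["tcp_pos"]*1000,1),"yaw_y %.2f"%np.degrees(np.arctan2(R[1,1],R[0,1])),"tilt",np.round(R[:,0],3),"F",np.round(s["wrist_force"],1),"M",np.round(s["moment"],2),"gap %.1f"%(s["finger_gap"]*1000),"j",np.round(np.degrees(s["joints"]),1))
def snap(n,tag,box,w=750):
    im=cams.camera(n)[:,:,::-1];x0,y0,x1,y1=box
    c=im[y0:y1,x0:x1];f=min(800/(x1-x0),600/(y1-y0));cv2.imwrite(f"pics/{tag}.png",cv2.resize(c,None,fx=f,fy=f,interpolation=cv2.INTER_CUBIC));cv2.imwrite(f"pics/{tag}_full.png",im);print(tag,"scale",f)
E
python3 - <<'E'
from h import *
st()
snap("scene","s1",(230,150,390,270))
E
```

```text
t 2.10 tcp [554.1 -49.9 114.2] yaw_y 38.03 tilt [ 0.001 -0.    -1.   ] F [ 0.5 -0.4 -0.1] M [-0.02 -0.02 -0.05] gap 72.3 j [-5.1 21.5 -6.6 61.9 -0.  46.8]
s1 scale 5.0
```

View pics/s1.png

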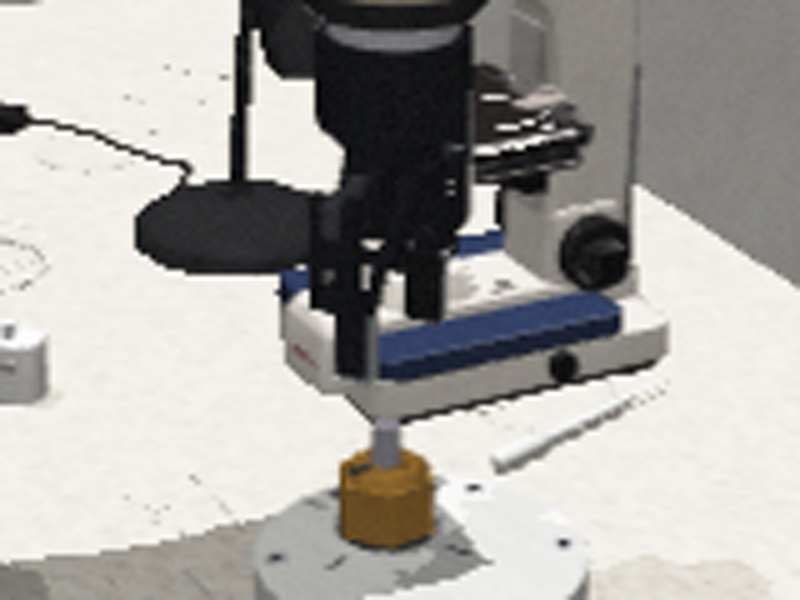

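The gripper straddles the tube (tube top at crop 385,430) with clearance. I'll lower it and close on the flats.

Call:
{"op": "arm_command", "data": {"commands": [{"grip": 0.85, "offset": [0, 0, -25], "rot": [0, 0, 0]}, {"grip": 0.85, "offset": [0, 0, -25], "rot": [0, 0, 0]}, {"grip": 0.85, "offset": [0, 0, -20], "rot": [0, 0, 0]}, {"grip": 0.85, "offset": [0, 0, -14], "rot": [0, 0, 0]}, {"grip": 0.85, "offset": [0, 0, -5], "rot": [0, 0, 0]}, {"grip": 0.3, "offset": [0, 0, 0], "rot": [0, 0, 0]}, {"grip": 0.3, "offset": [0, 0, 0], "rot": [0, 0, 0]}, {"grip": 0.3, "offset": [0, 0, 0], "rot": [0, 0, 0]}, {"grip": 0.3, "offset": [0, 0, 0], "rot": [0, 0, 0]}], "force": 25}}

```text
t: 3.28
tcp_pos: [0.554, -0.05, 0.0252]
tcp_rot: [0.636, 0.31, 0.635, -0.31]
wrist_force: [-4.4, -1.3, 7.1]
finger_gap: 0.046
```

```bash
python3 - <<'E'
from h import *
st()
E
```

```text
t 3.27 tcp [554.  -50.   25.2] yaw_y 38.03 tilt [ 0.001 -0.    -1.   ] F [-4.4 -1.3  7.1] M [-0.33  0.76  0.06] gap 46.0 j [ -5.1  25.8 -14.   50.1  -0.   46.8]
```

Call:
{"op": "arm_command", "data": {"commands": [{"grip": 0.3, "offset": [0, 0, 0], "rot": [0, 0, -5]}, {"grip": 0.3, "offset": [0, 0, 0], "rot": [0, 0, -6]}, {"grip": 0.3, "offset": [0, 0, 0], "rot": [0, 0, -6]}, {"grip": 0.3, "offset": [0, 0, 0], "rot": [0, 0, -6]}, {"grip": 0.3, "offset": [0, 0, 0], "rot": [0, 0, -6]}, {"grip": 0.3, "offset": [0, 0, 0], "rot": [0, 0, -6]}, {"grip": 0.3, "offset": [0, 0, 0], "rot": [0, 0, -6]}, {"grip": 0.3, "offset": [0, 0, 0], "rot": [0, 0, -6]}, {"grip": 0.3, "offset": [0, 0, 0], "rot": [0, 0, -6]}, {"grip": 0.3, "offset": [0, 0, 0], "rot": [0, 0, -5]}, {"grip": 0.3, "offset": [0, 0, 0], "rot": [0, 0, 0]}, {"grip": 0.3, "offset": [0, 0, 0], "rot": [0, 0, 0]}]}}

```text
t: 4.78
tcp_pos: [0.5518, -0.0503, 0.025]
tcp_rot: [-0.405, -0.578, -0.406, 0.58]
wrist_force: [-18.6, -3.3, 20.0]
finger_gap: 0.0455
```

```bash
python3 - <<'E'
from h import *
st()
E
```

```text
t 4.78 tcp [551.8 -50.3  25. ] yaw_y -19.99 tilt [-0.003 -0.001 -1.   ] F [-18.6  -3.3  20. ] M [-0.69  3.8  -0.06] gap 45.5 j [-5.200e+00  2.570e+01 -1.410e+01  5.030e+01 -1.000e-01  1.048e+02]
```

Call:
{"op": "arm_command", "data": {"commands": [{"grip": 0.3, "offset": [-1, 0, 0.7], "rot": [0, 0, 0]}, {"grip": 0.3, "offset": [-1, -0.3, 0.7], "rot": [0, 0, 0]}, {"grip": 0.3, "offset": [0, 0, 0], "rot": [0, 0, 0]}]}}

```text
t: 5.15
tcp_pos: [0.5515, -0.0503, 0.0254]
tcp_rot: [-0.406, -0.579, -0.406, 0.579]
wrist_force: [0.7, -3.7, -12.3]
finger_gap: 0.0457
```

```bash
python3 - <<'E'
from h import *
st()
snap("top","t2",(285,195,365,255))
snap("scene","s2",(260,200,340,260))
E
```

```text
t 5.15 tcp [551.5 -50.3  25.4] yaw_y -19.98 tilt [-0.001 -0.    -1.   ] F [  0.7  -3.7 -12.3] M [-0.73 -0.09 -0.04] gap 45.7 j [ -5.2  25.6 -14.3  50.1  -0.  104.8]
t2 scale 10.0
s2 scale 10.0
```

View pics/s2.png

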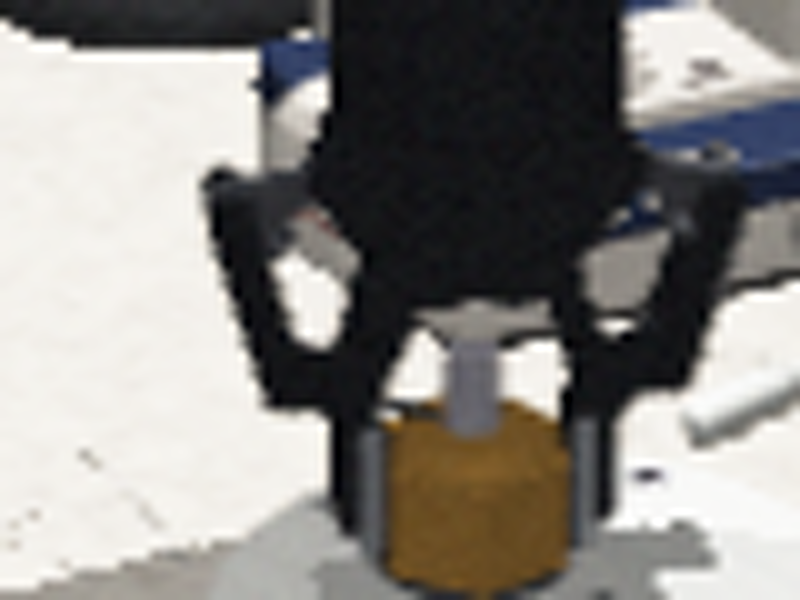

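Call:
{"op": "arm_command", "data": {"commands": [{"grip": 0.3, "offset": [0, 0, -0.5], "rot": [0, 0, -2]}, {"grip": 0.3, "offset": [0, 0, 0], "rot": [0, 0, -2]}, {"grip": 0.3, "offset": [0, 0, 0], "rot": [0, 0, -2]}, {"grip": 0.3, "offset": [0, 0, 0], "rot": [0, 0, 0]}]}}

```text
t: 5.75
tcp_pos: [0.5514, -0.0502, 0.0253]
tcp_rot: [-0.374, -0.6, -0.374, 0.6]
wrist_force: [-5.1, -4.1, -4.4]
finger_gap: 0.0454
```

```bash
python3 - <<'E'
from h import *
st()
E
```

```text
t 5.75 tcp [551.4 -50.2  25.3] yaw_y -26.08 tilt [-0.001 -0.    -1.   ] F [-5.1 -4.1 -4.4] M [-0.76  0.88 -0.06] gap 45.4 j [ -5.2  25.6 -14.3  50.1  -0.  110.9]
```

Call:
{"op": "arm_command", "data": {"commands": [{"grip": 0.3, "offset": [0, 0, 0], "rot": [0, 0, -1.5]}, {"grip": 0.3, "offset": [0, 0, 0], "rot": [0, 0, -1]}, {"grip": 0.3, "offset": [0, 0, 0], "rot": [0, 0, 0]}]}}

```text
t: 6.12
tcp_pos: [0.5513, -0.0502, 0.0253]
tcp_rot: [-0.361, -0.608, -0.361, 0.608]
wrist_force: [-4.2, -3.6, -3.1]
finger_gap: 0.0453
```

```bash
python3 - <<'E'
from h import *
st()
E
```

```text
t 6.12 tcp [551.3 -50.2  25.3] yaw_y -28.56 tilt [-0.001 -0.    -1.   ] F [-4.2 -3.6 -3.1] M [-0.67  0.94 -0.11] gap 45.3 j [ -5.2  25.6 -14.3  50.1  -0.  113.4]
```

Call:
{"op": "arm_command", "data": {"commands": [{"grip": 0.3, "offset": [0, 0, 0], "rot": [0, 0, -1]}, {"grip": 0.3, "offset": [0, 0, 0], "rot": [0, 0, 0]}]}}

```text
t: 6.38
tcp_pos: [0.5512, -0.0501, 0.0253]
tcp_rot: [-0.356, -0.611, -0.356, 0.611]
wrist_force: [-5.1, -3.0, -3.5]
finger_gap: 0.0452
```

```bash
python3 - <<'E'
from h import *
st()
E
```

```text
t 6.38 tcp [551.2 -50.1  25.3] yaw_y -29.56 tilt [-0.001 -0.    -1.   ] F [-5.1 -3.  -3.5] M [-0.72  1.   -0.05] gap 45.2 j [ -5.2  25.6 -14.3  50.1  -0.  114.4]
```

Call:
{"op": "arm_command", "data": {"commands": [{"grip": 0.3, "offset": [0, 0, 0], "rot": [0, 0, -1]}, {"grip": 0.3, "offset": [0, 0, 0], "rot": [0, 0, 0]}]}}

```text
t: 6.62
tcp_pos: [0.5512, -0.0501, 0.0253]
tcp_rot: [-0.35, -0.614, -0.351, 0.614]
wrist_force: [-4.7, -3.1, -4.1]
finger_gap: 0.0458
```

```bash
python3 - <<'E'
from h import *
st()
snap("scene","s3",(260,200,340,260))
E
```

```text
t 6.62 tcp [551.2 -50.1  25.3] yaw_y -30.56 tilt [-0.001 -0.    -1.   ] F [-4.7 -3.1 -4.1] M [-0.69  1.09 -0.03] gap 45.8 j [ -5.2  25.6 -14.3  50.1  -0.  115.4]
s3 scale 10.0
```

View pics/s3.png

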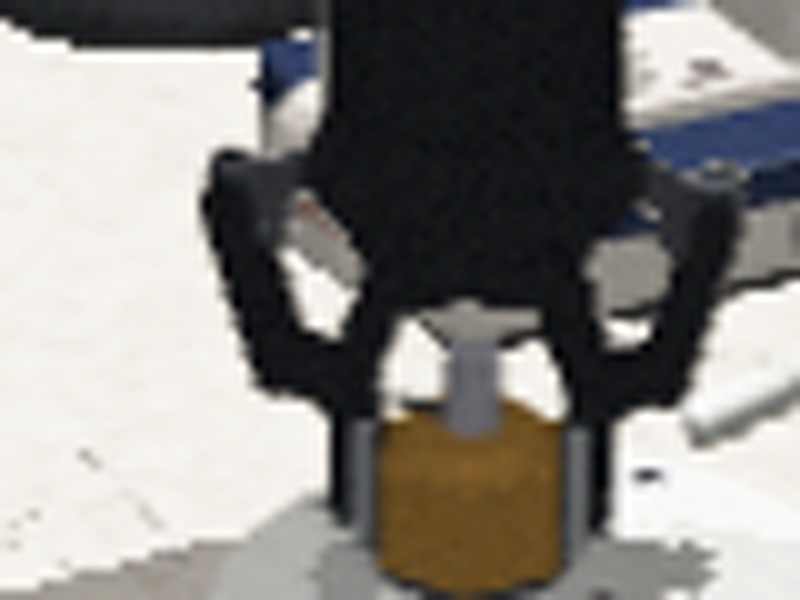

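Call:
{"op": "arm_command", "data": {"commands": [{"grip": 0.3, "offset": [0, 0, 0], "rot": [0, 0, -1]}, {"grip": 0.3, "offset": [0, 0, 0], "rot": [0, 0, 0]}]}}

```text
t: 6.92
tcp_pos: [0.5512, -0.0501, 0.0253]
tcp_rot: [-0.345, -0.617, -0.345, 0.617]
wrist_force: [-6.1, -3.7, -3.1]
finger_gap: 0.0459
```

```bash
python3 - <<'E'
from h import *
st()
E
```

```text
t 6.92 tcp [551.2 -50.1  25.3] yaw_y -31.56 tilt [-0.001 -0.    -1.   ] F [-6.1 -3.7 -3.1] M [-0.69  1.1  -0.04] gap 45.9 j [ -5.2  25.6 -14.3  50.1  -0.  116.4]
```

Call:
{"op": "arm_command", "data": {"commands": [{"grip": 0.3, "offset": [0.5, 0, 0], "rot": [0, 0, -1]}, {"grip": 0.3, "offset": [0, 0, 0], "rot": [0, 0, 0]}]}}

```text
t: 7.18
tcp_pos: [0.5512, -0.0501, 0.0253]
tcp_rot: [-0.34, -0.619, -0.34, 0.621]
wrist_force: [-8.8, -3.3, 0.3]
finger_gap: 0.0455
```

```bash
python3 - <<'E'
from h import *
st()
E
```

```text
t 7.17 tcp [551.2 -50.1  25.3] yaw_y -32.53 tilt [-0.002 -0.    -1.   ] F [-8.8 -3.3  0.3] M [-0.67  1.76  0.55] gap 45.5 j [ -5.2  25.6 -14.3  50.2  -0.  117.3]
```

Moment jumped to 0.55 N m, well under 1.4, so the nut has met the ferrule. Now release, lift and check the pointer.

Call:
{"op": "arm_command", "data": {"commands": [{"grip": 0.85, "offset": [-0.5, 0, 0], "rot": [0, 0, 0.8]}, {"grip": 0.85, "offset": [0, 0, 0], "rot": [0, 0, 0]}, {"grip": 0.85, "offset": [0, 0, 10], "rot": [0, 0, 0]}, {"grip": 0.85, "offset": [0, 0, 40], "rot": [0, 0, 0]}, {"grip": 0.85, "offset": [0, 0, 50], "rot": [0, 0, 0]}, {"grip": 0.85, "offset": [-40, -35, 10], "rot": [0, 0, 5]}, {"grip": 0.85, "offset": [-40, -45, 0], "rot": [0, 0, 10]}, {"grip": 0.85, "offset": [-20, -45, 0], "rot": [0, 0, 10]}, {"grip": 0.85, "offset": [0, -35, 0], "rot": [0, 0, 10]}, {"grip": 0.85, "offset": [0, -20, 0], "rot": [0, 0, 0]}, {"grip": 0.85, "offset": [0, 0, 0], "rot": [0, 0, 0]}]}}

```text
t: 8.55
tcp_pos: [0.4526, -0.2302, 0.1355]
tcp_rot: [0.512, 0.487, 0.512, -0.487]
wrist_force: [-0.2, 1.1, -0.7]
finger_gap: 0.0731
```

```bash
python3 - <<'E'
from h import *
st()
snap("top","t4",(285,195,445,315))
im=cv2.imread("pics/t4_full.png");cv2.imwrite("pics/t4n.png",cv2.resize(im[222:262,304:344],(600,600),interpolation=cv2.INTER_CUBIC))
snap("scene","s4",(230,200,410,335))
E
```

```text
t 8.55 tcp [ 452.6 -230.2  135.5] yaw_y 2.87 tilt [ 0. -0. -1.] F [-0.2  1.1 -0.7] M [0.08 0.   0.05] gap 73.1 j [-27.   15.3 -12.1  62.6   0.   60.2]
t4 scale 5.0
s4 scale 4.444444444444445
```

View pics/t4.png

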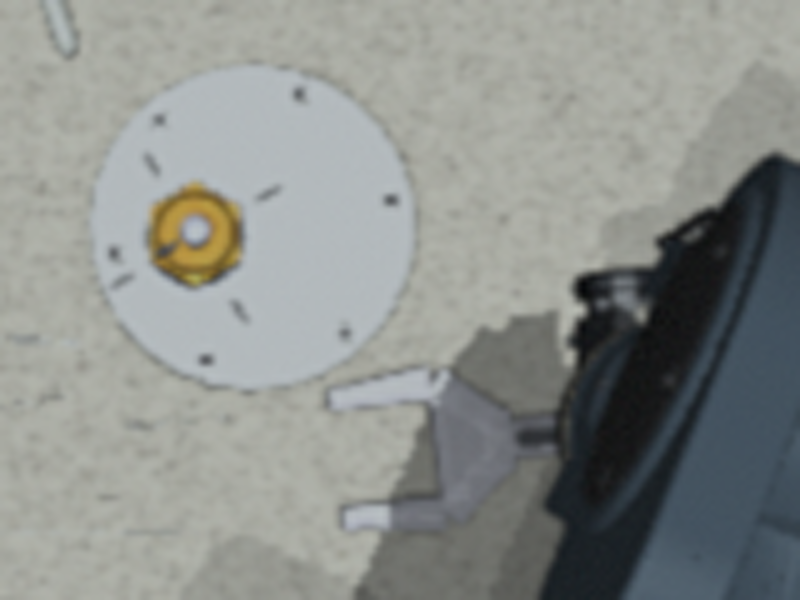

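View pics/t4n.png

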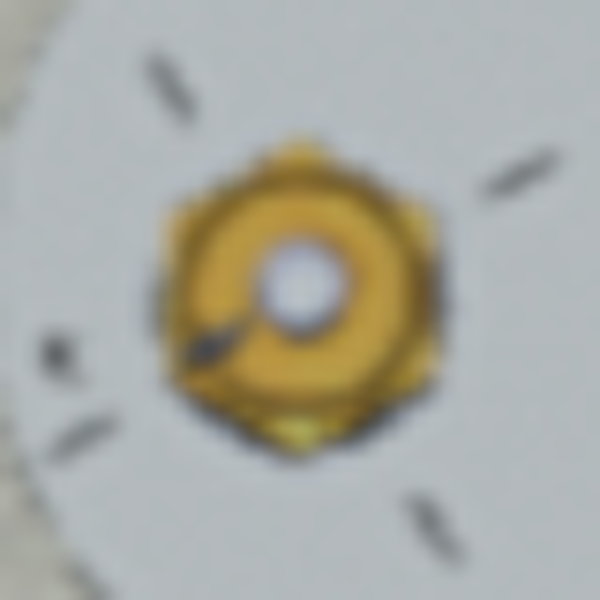

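View pics/s4.png

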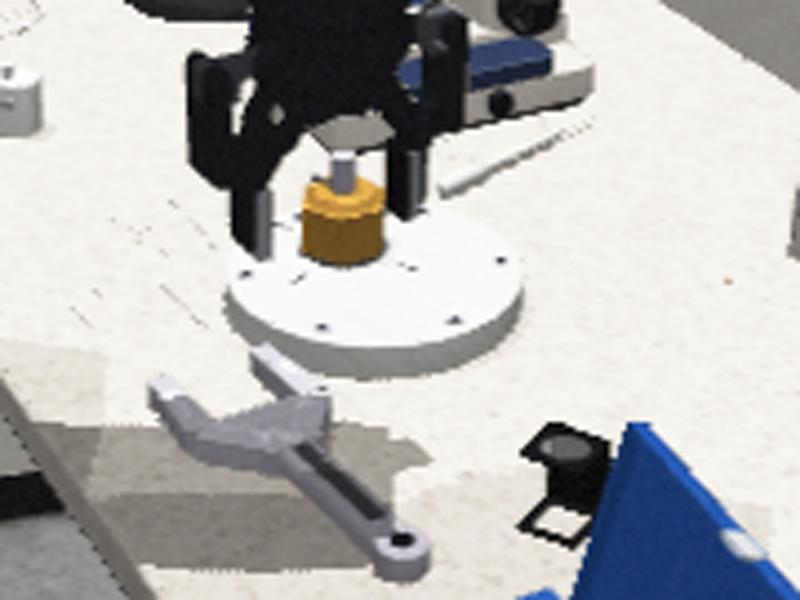

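Call:
{"op": "arm_command", "data": {"commands": [{"grip": 0.85, "offset": [-4.5, -11, -40], "rot": [0, 0, 2.1]}, {"grip": 0.85, "offset": [0, 0, -40], "rot": [0, 0, 0]}, {"grip": 0.85, "offset": [0, 0, -30], "rot": [0, 0, 0]}, {"grip": 0.85, "offset": [0, 0, -15], "rot": [0, 0, 0]}, {"grip": 0.85, "offset": [0, 0, -5.5], "rot": [0, 0, 0]}, {"grip": 0.0, "offset": [0, 0, 0], "rot": [0, 0, 0]}, {"grip": 0.0, "offset": [0, 0, 0], "rot": [0, 0, 0]}, {"grip": 0.0, "offset": [0, 0, 0], "rot": [0, 0, 0]}, {"grip": 0.0, "offset": [0, 0, 0], "rot": [0, 0, 0]}, {"grip": 0.0, "offset": [0, 0, 0], "rot": [0, 0, 0]}], "force": 80}}

```text
t: 9.9
tcp_pos: [0.4483, -0.2408, 0.0058]
tcp_rot: [0.523, 0.477, 0.522, -0.476]
wrist_force: [-2.7, 2.2, 12.4]
finger_gap: 0.0193
```

```bash
python3 - <<'E'
from h import *
st()
snap("scene","s5",(230,200,410,335))
E
```

```text
t 9.90 tcp [ 448.3 -240.8    5.8] yaw_y 5.28 tilt [ 0.001 -0.001 -1.   ] F [-2.7  2.2 12.4] M [0.4  0.7  0.02] gap 19.3 j [-28.2  22.3 -22.9  44.7   0.   56.5]
s5 scale 4.444444444444445
```

View pics/s5.png

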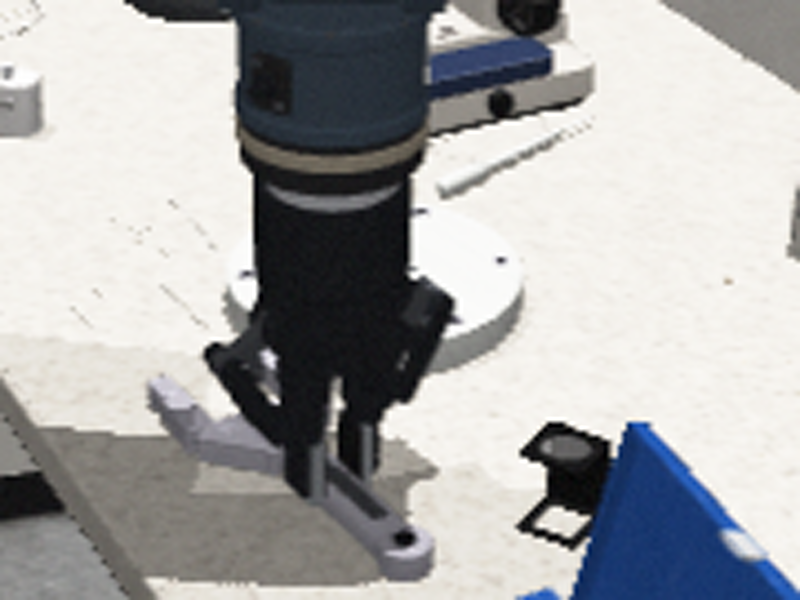

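Call:
{"op": "arm_command", "data": {"commands": [{"grip": 0.0, "offset": [0, 0, 15], "rot": [0, 0, 0]}, {"grip": 0.0, "offset": [0, 0, 35], "rot": [0, 0, 0]}, {"grip": 0.0, "offset": [0, 0, 35], "rot": [0, 0, 0]}, {"grip": 0.0, "offset": [20, -5, 0], "rot": [0, 0, 4]}, {"grip": 0.0, "offset": [35, -5, 0], "rot": [0, 0, 5]}, {"grip": 0.0, "offset": [40, 0, 0], "rot": [0, 0, 5]}, {"grip": 0.0, "offset": [40, 12, 0], "rot": [0, 0, 5]}, {"grip": 0.0, "offset": [32, 20, 0], "rot": [0, 0, 4.4]}, {"grip": 0.0, "offset": [20, 15, -20], "rot": [0, 0, 0]}, {"grip": 0.0, "offset": [0, 0, -30], "rot": [0, 0, 0]}, {"grip": 0.0, "offset": [0, 0, 0], "rot": [0, 0, 0]}, {"grip": 0.0, "offset": [0, 0, 0], "rot": [0, 0, 0]}]}}

```text
t: 11.45
tcp_pos: [0.6351, -0.2039, 0.0413]
tcp_rot: [0.609, 0.361, 0.608, -0.361]
wrist_force: [-0.3, -0.6, -2.0]
finger_gap: 0.0193
```

```bash
python3 - <<'E'
from h import *
st()
snap("scene","s6",(230,200,410,335))
snap("top","t6",(285,175,445,295))
E
```

```text
t 11.45 tcp [ 635.1 -203.9   41.3] yaw_y 28.67 tilt [ 0.001 -0.    -1.   ] F [-0.3 -0.6 -2. ] M [-0.05 -0.06 -0.02] gap 19.3 j [-17.8  36.9   7.4  60.5   0.   43.5]
s6 scale 4.444444444444445
t6 scale 5.0
```

View pics/s6.png

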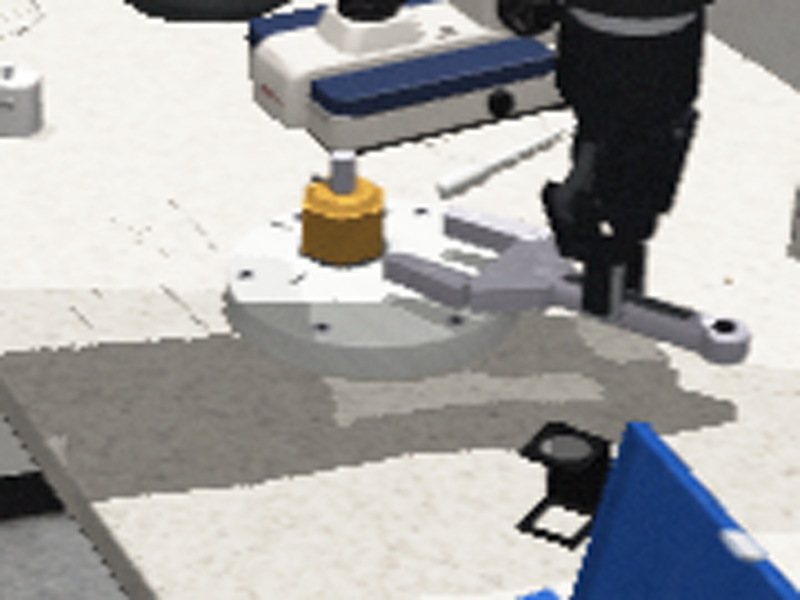

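View pics/t6.png

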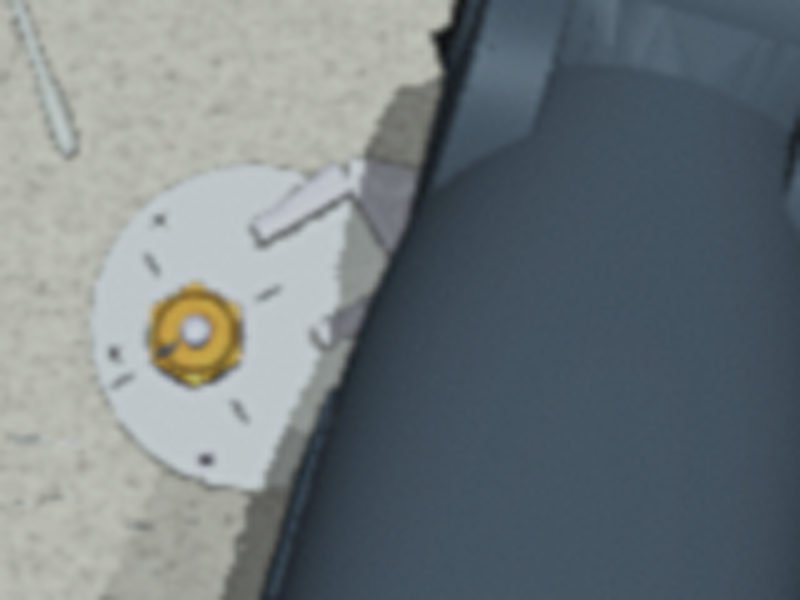

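```bash
python3 - <<'E'
import cv2
im=cv2.imread("pics/t6_full.png");c=im[203:253,310:376];cv2.imwrite("pics/t6z.png",cv2.convertScaleAbs(cv2.resize(c,None,fx=12,fy=12,interpolation=cv2.INTER_CUBIC),alpha=1.3,beta=-40))
im=cv2.imread("pics/s6_full.png");c=im[235:285,295:375];cv2.imwrite("pics/s6z.png",cv2.resize(c,None,fx=10,fy=10,interpolation=cv2.INTER_CUBIC))
E
```

```text
(no output)
```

View pics/t6z.png

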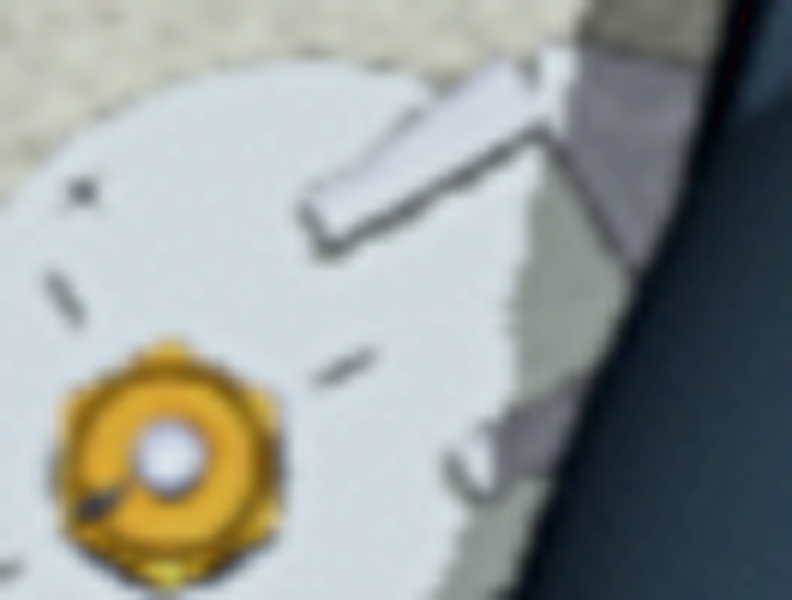

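View pics/s6z.png

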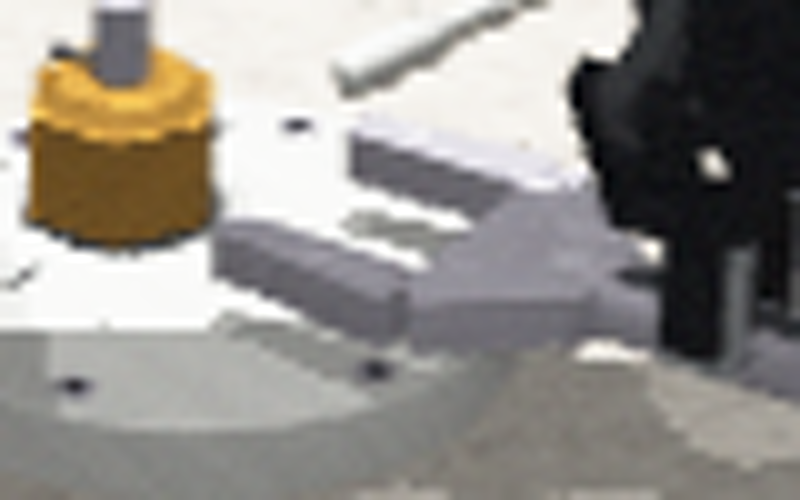

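```bash
python3 - <<'E'
from h import *
np.set_printoptions(precision=1,suppress=True)
Z=lambda x,y:((x+.5)/12+310-.5,(y+.5)/12+203-.5)
Y=lambda x,y:((x+.5)/10+295-.5,(y+.5)/10+235-.5)
print("tips",tri(Z(337,240),Y(352,148))[0]*1000, tri(Z(312,192),Y(350,130))[0]*1000,tri(Z(470,450),Y(222,238))[0]*1000,"throat U",tri(Z(535,128),Y(470,218)))
ax=np.array([553.6,-49.5])
for z in(.0495,.0515,.0535):
    a,b=[onz("top",*Z(*p),z)[:2]*1000 for p in((337,240),(535,128))]
    c,d=[onz("top",*Z(*p),z)[:2]*1000 for p in((490,440),(575,385))]
    for p,q in((a,b),(c,d)):
        u=(p-q)/np.linalg.norm(p-q);n=np.array([-u[1],u[0]]);print(z,"ang",np.degrees(np.arctan2(u[1],u[0])),"lat",n@(ax-p),"along",u@(ax-p))
E
```

```text
tips [600.2 -85.7  44.5] [607.3 -79.1  45.1] [ 552.6 -111.3   43.7] throat U (array([ 0.6, -0.1,  0. ]), np.float64(12.476845393834797))
0.0495 ang 118.12418873317287 lat 23.89444179792074 along 53.8264192093777
0.0495 ang 121.45013563337909 lat -32.1080448462968 along 59.08102968683148
0.0515 ang 118.12418873317289 lat 23.73993918351819 along 53.671398934006604
0.0515 ang 121.45013563337879 lat -32.16432680758255 along 58.91064101831743
0.0535 ang 118.12418873317289 lat 23.585436569115572 along 53.51637865863544
0.0535 ang 121.45013563337905 lat -32.22060876886887 along 58.74025234980305
```

```bash
python3 - <<'E'
import cv2,numpy as np
im=cv2.imread("pics/t6_full.png");g=im[203:253,330:370]
c=g[25:47,10:36].astype(float);c=np.clip((c-120)*2.2,0,255).astype(np.uint8)
d=g[0:24,0:30].astype(float);d=np.clip((d-120)*2.2,0,255).astype(np.uint8)
cv2.imwrite("pics/t6l.png",cv2.resize(c,None,fx=24,fy=24,interpolation=cv2.INTER_NEAREST))
cv2.imwrite("pics/t6u.png",cv2.resize(d,None,fx=24,fy=24,interpolation=cv2.INTER_NEAREST))
E
```

```text
(no output)
```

View pics/t6l.png

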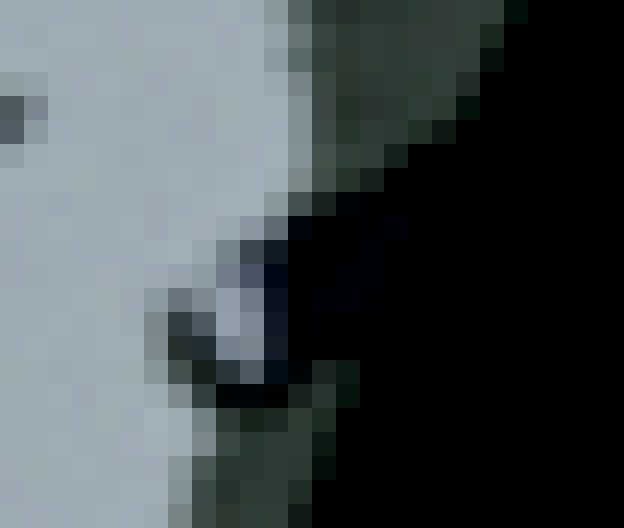

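View pics/t6u.png

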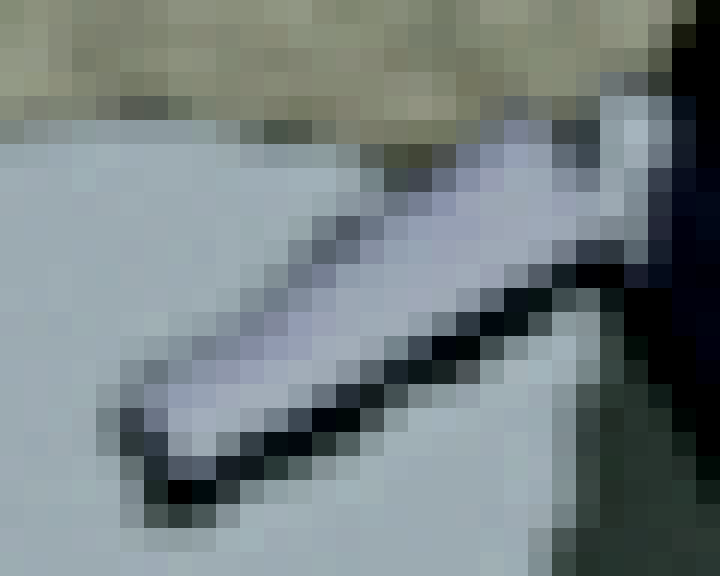

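```bash
python3 - <<'E'
from h import *
ax=np.array([553.6,-49.5])
for z in(.045,.0515):
    for A,B in(((340.54,220.42),(352.0,213.83)),((349.08,238.25),(356.17,233.96))):
        p,q=[onz("top",*k,z)[:2]*1000 for k in(A,B)]
        u=(p-q)/np.linalg.norm(p-q);print(z,"ang",np.degrees(np.arctan2(u[1],u[0])).round(2))
        u=np.array([np.cos(np.radians(118.7)),np.sin(np.radians(118.7))]);n=np.array([-u[1],u[0]]);m=(p+q)/2;print("  lat",n@(ax-m),"along",u@(ax-p))
E
```

```text
0.045 ang 118.53
  lat 24.602353031013507 along 63.53487600369197
0.045 ang 119.73
  lat -25.160598832417747 along 59.32824474829274
0.0515 ang 118.53
  lat 24.100369354698557 along 62.97632891342887
0.0515 ang 119.73
  lat -25.39130311210753 along 58.79262982636081
```

```bash
python3 - <<'E'
from h import *
Y=lambda x,y:((x+.5)/10+295-.5,(y+.5)/10+235-.5)
for a,b in(((347.4,239.6),Y(248,218)),((337.2,221.75),Y(350,140)),((335.4,219.6),Y(370,115))):
    p,e=tri(a,b);print(p*1000,e)
c=proj("scene",[0,0,0])
# predicted scene position of level wrench, grip at TCP, for z_top
u=np.array([np.cos(np.radians(119)),np.sin(np.radians(119)),0]);n=np.array([-u[1],u[0],0])
for zt in(.045,.0515):
  for l in(24.5,-24.5):
    X=np.array([.6351+.0015,-.2039,zt])+.124*u+l/1000*n;p=proj("scene",X);print(zt,l,(p-[295,235]+.5)*10-.5,proj("top",X))
E
```

```text
[ 556.76814899 -109.44132199   46.95196812] 0.7958929839621257
[601.35272456 -84.24826716  45.8710536 ] 2.478198082520082
[607.73142494 -80.3279736   49.49324854] 0.15738851153468345
0.045 24.5 [236.04633663 222.78569517] [346.60983566 240.20665672]
0.045 -24.5 [341.58992552 144.30709754] [336.75351293 223.58673006]
0.0515 24.5 [236.46596704 199.68014033] [346.73393917 240.03187012]
0.0515 -24.5 [342.23244262 121.65772794] [336.82365262 223.32196201]
```

Call:
{"op": "arm_command", "data": {"commands": [{"grip": 0.0, "offset": [0.4, 0.2, -3], "rot": [0, 0, 0.4]}, {"grip": 0.0, "offset": [0, 0, -2], "rot": [0, 0, 0]}, {"grip": 0.0, "offset": [0, 0, 0], "rot": [0, 0, 0]}]}}

```text
t: 11.92
tcp_pos: [0.6351, -0.2033, 0.0346]
tcp_rot: [0.609, 0.358, 0.61, -0.358]
wrist_force: [1.0, -0.1, -3.8]
finger_gap: 0.0194
```

```bash
python3 - <<'E'
from h import *
st()
snap("scene","s7",(290,225,370,285))
E
```

```text
t 11.93 tcp [ 635.1 -203.3   34.6] yaw_y 29.08 tilt [-0.  0. -1.] F [ 1.  -0.1 -3.8] M [-0.03  0.05  0.03] gap 19.4 j [-17.7  37.2   7.   59.8  -0.   43.2]
s7 scale 10.0
```

View pics/s7.png

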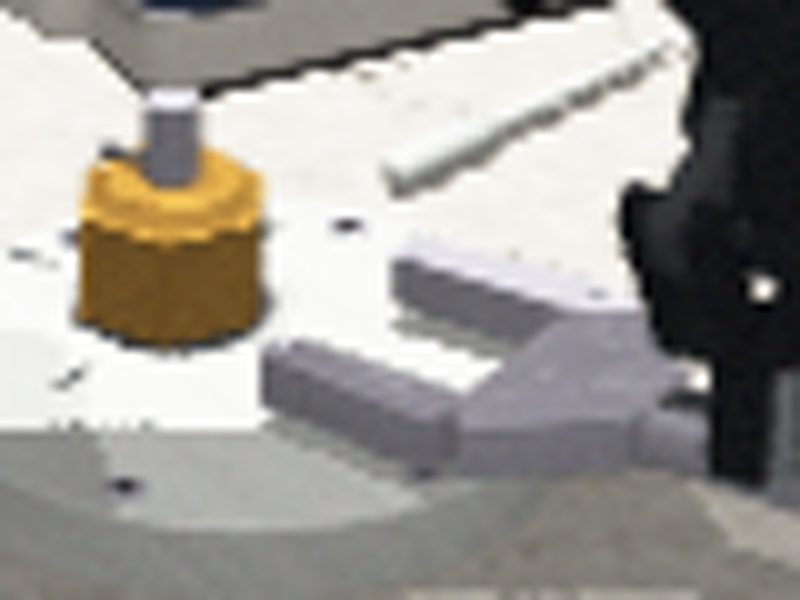

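Call:
{"op": "arm_command", "data": {"commands": [{"grip": 0.0, "offset": [0, 0, -1.5], "rot": [0, 0, 0]}, {"grip": 0.0, "offset": [-3, 5.2, -0.5], "rot": [0, 0, 0]}, {"grip": 0.0, "offset": [-5, 9, 0], "rot": [0, 0, 0]}, {"grip": 0.0, "offset": [-5, 9, 0], "rot": [0, 0, 0]}, {"grip": 0.0, "offset": [-2, 3.6, 0], "rot": [0, 0, 0]}, {"grip": 0.0, "offset": [0, 0, 0], "rot": [0, 0, 0]}]}}

```text
t: 12.72
tcp_pos: [0.6202, -0.1761, 0.0329]
tcp_rot: [0.61, 0.358, 0.61, -0.358]
wrist_force: [-0.3, -0.0, -2.9]
finger_gap: 0.02
```

```bash
python3 - <<'E'
from h import *
st()
snap("scene","s8",(275,215,355,275))
snap("top","t8",(310,205,370,250))
E
```

```text
t 12.72 tcp [ 620.2 -176.1   32.9] yaw_y 29.11 tilt [ 0. -0. -1.] F [-0.3 -0.  -2.9] M [-0.05 -0.04 -0.06] gap 20.0 j [-15.9  34.8   2.4  57.6  -0.   45. ]
s8 scale 10.0
t8 scale 13.333333333333334
```

View pics/s8.png

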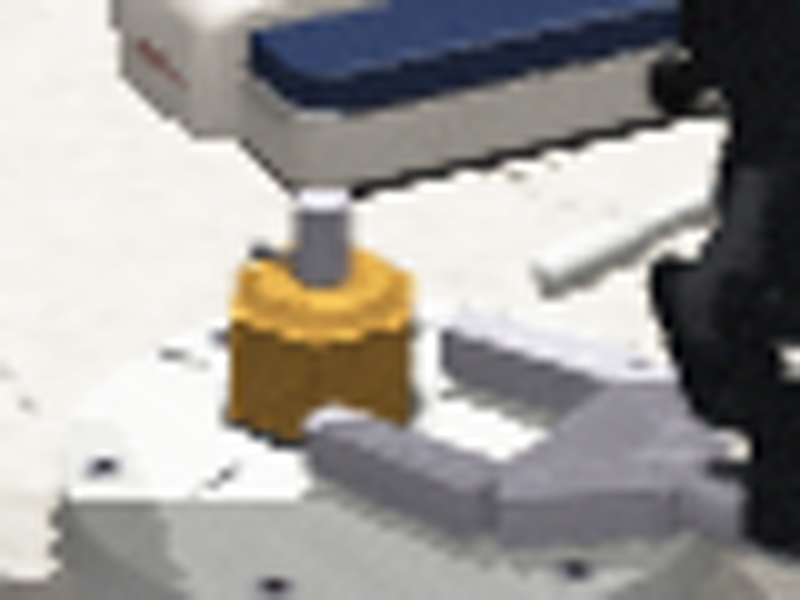

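View pics/t8.png

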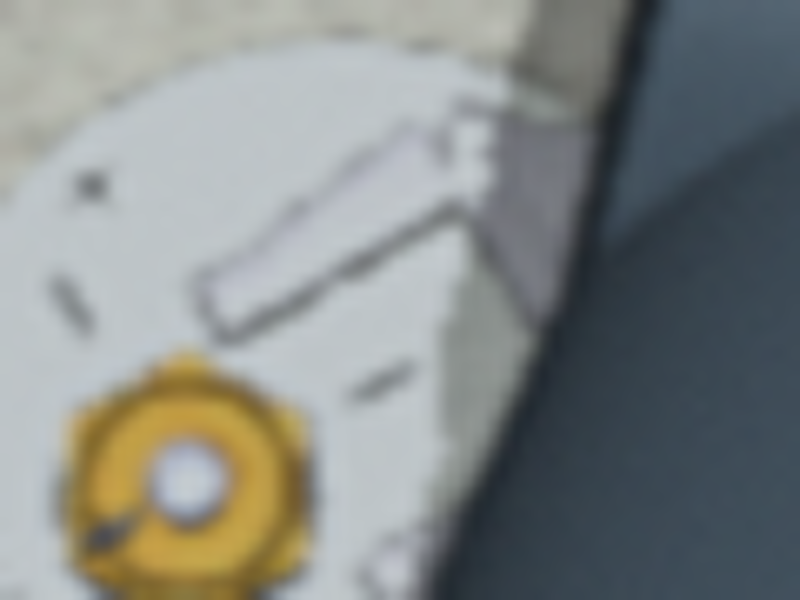

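Call:
{"op": "arm_command", "data": {"commands": [{"grip": 0.0, "offset": [-2.4, 4.4, 0], "rot": [0, 0, 0]}, {"grip": 0.0, "offset": [-2.4, 4.4, 0], "rot": [0, 0, 0]}, {"grip": 0.0, "offset": [-2.4, 4.4, 0], "rot": [0, 0, 0]}, {"grip": 0.0, "offset": [-2.4, 4.4, 0], "rot": [0, 0, 0]}, {"grip": 0.0, "offset": [0, 0, 0], "rot": [0, 0, 0]}]}}

```text
t: 13.45
tcp_pos: [0.6124, -0.1595, 0.0337]
tcp_rot: [0.611, 0.359, 0.608, -0.359]
wrist_force: [9.2, -4.9, -3.5]
finger_gap: 0.0197
```

```bash
python3 - <<'E'
from h import *
st()
snap("top","t9",(310,205,370,250))
E
```

```text
t 13.45 tcp [ 612.4 -159.5   33.7] yaw_y 29.04 tilt [ 0.004 -0.002 -1.   ] F [ 9.2 -4.9 -3.5] M [-1.15 -1.94 -0.76] gap 19.7 j [-14.6  33.2  -0.2  56.4  -0.   46.4]
t9 scale 13.333333333333334
```

View pics/t9.png

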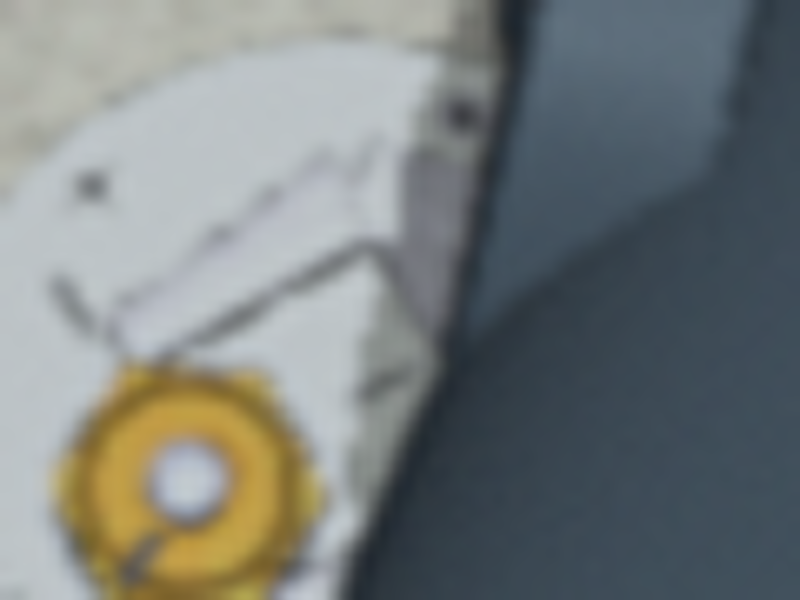

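The prong caught the nut's corner and turned the nut back (pointer moved from 105,535 to 140,560). I'll back out, lay the wrench down, redo the finger-tight step with the fingers, and re-approach with a corrected line.

Call:
{"op": "arm_command", "data": {"commands": [{"grip": 0.0, "offset": [4.9, -8.7, 0], "rot": [0, 0, 0]}, {"grip": 0.0, "offset": [9.7, -17.5, 0], "rot": [0, 0, 0]}, {"grip": 0.0, "offset": [9.7, -17.5, 10], "rot": [0, 0, 0]}, {"grip": 0.0, "offset": [0, -3, 25], "rot": [0, 0, 0]}, {"grip": 0.0, "offset": [-15, -5, 25], "rot": [0, 0, -3]}, {"grip": 0.0, "offset": [-35, -8, 0], "rot": [0, 0, -5]}, {"grip": 0.0, "offset": [-40, -8, 0], "rot": [0, 0, -5]}, {"grip": 0.0, "offset": [-40, -8, 0], "rot": [0, 0, -5]}, {"grip": 0.0, "offset": [-37, -8, 0], "rot": [0, 0, -6]}, {"grip": 0.0, "offset": [-20, 0, -20], "rot": [0, 0, 0]}, {"grip": 0.0, "offset": [0, 0, -30], "rot": [0, 0, 0]}, {"grip": 0.0, "offset": [0, 0, -10], "rot": [0, 0, 0]}]}}

```text
t: 15.0
tcp_pos: [0.4468, -0.2423, 0.0315]
tcp_rot: [0.521, 0.477, 0.522, -0.478]
wrist_force: [0.0, 0.3, -3.5]
finger_gap: 0.0198
```

```bash
python3 - <<'E'
from h import *
st()
im=cams.camera("top")[:,:,::-1];cv2.imwrite("pics/t10.png",cv2.resize(im[222:262,304:344],(600,600),interpolation=cv2.INTER_CUBIC));cv2.imwrite("pics/t10_full.png",im)
snap("scene","s10",(230,200,410,335))
E
```

```text
t 15.00 tcp [ 446.8 -242.3   31.5] yaw_y 5.07 tilt [-0.002  0.001 -1.   ] F [ 0.   0.3 -3.5] M [-0.11 -0.06 -0.01] gap 19.8 j [-28.5  20.7 -21.   48.5  -0.   56.5]
s10 scale 4.444444444444445
```

View pics/t10.png

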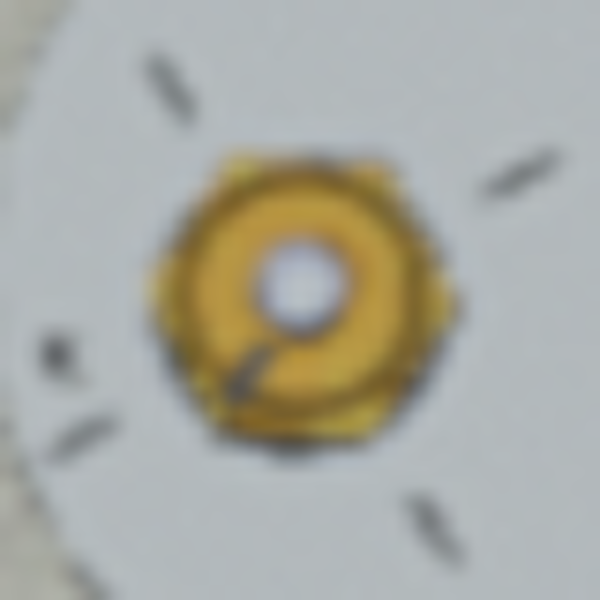

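View pics/s10.png

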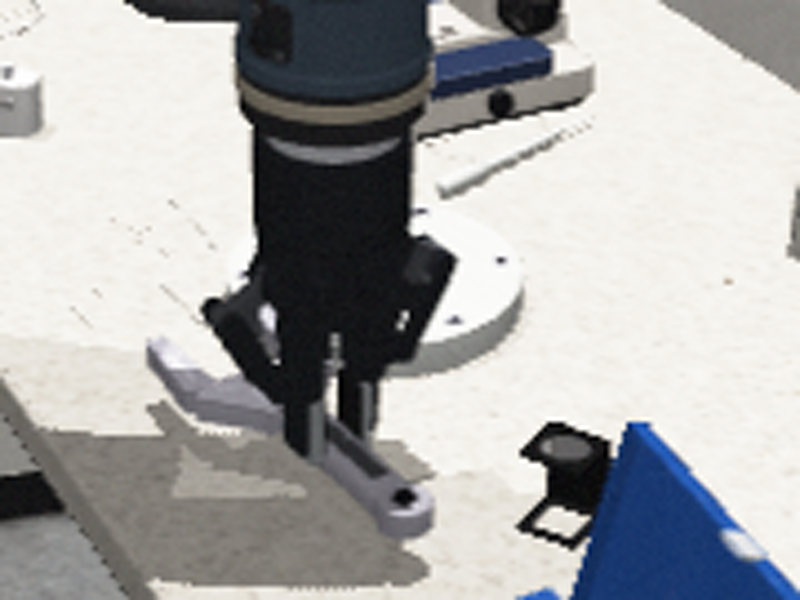

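Call:
{"op": "arm_command", "data": {"commands": [{"grip": 0.0, "offset": [0, 0, -12], "rot": [0, 0, 0]}, {"grip": 0.0, "offset": [0, 0, -6], "rot": [0, 0, 0]}, {"grip": 0.0, "offset": [0, 0, -3], "rot": [0, 0, 0]}, {"grip": 0.85, "offset": [0, 0, 0], "rot": [0, 0, 0]}, {"grip": 0.85, "offset": [0, 0, 0], "rot": [0, 0, 0]}, {"grip": 0.85, "offset": [0, 0, 0], "rot": [0, 0, 0]}, {"grip": 0.85, "offset": [0, 0, 40], "rot": [0, 0, 0]}, {"grip": 0.85, "offset": [0, 0, 50], "rot": [0, 0, 0]}, {"grip": 0.85, "offset": [10, 30, 20], "rot": [0, 0, 0]}, {"grip": 0.85, "offset": [25, 50, 0], "rot": [0, 0, -2]}, {"grip": 0.85, "offset": [30, 52, 0], "rot": [0, 0, -2]}, {"grip": 0.85, "offset": [25, 45, 0], "rot": [0, 0, -3]}], "force": 25}}

```text
t: 16.6
tcp_pos: [0.5389, -0.0637, 0.1222]
tcp_rot: [0.492, 0.509, 0.491, -0.508]
wrist_force: [0.9, -1.8, 0.4]
finger_gap: 0.0731
```

```bash
python3 - <<'E'
from h import *
st()
snap("scene","s11",(230,200,410,335))
E
```

```text
t 16.60 tcp [538.9 -63.7 122.2] yaw_y -1.98 tilt [ 0.001 -0.    -1.   ] F [ 0.9 -1.8  0.4] M [-0.06 -0.06 -0.03] gap 73.1 j [-6.7 19.6 -8.  62.3  0.  85.2]
s11 scale 4.444444444444445
```

View pics/s11.png

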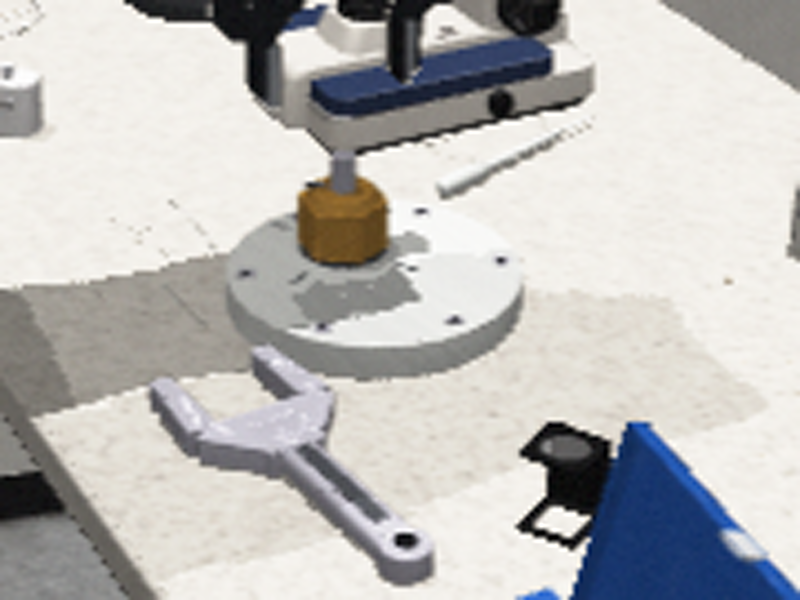

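Call:
{"op": "arm_command", "data": {"commands": [{"grip": 0.85, "offset": [13, 13, 0], "rot": [0, 0, 0]}, {"grip": 0.85, "offset": [0, 0, -15], "rot": [0, 0, 0]}, {"grip": 0.85, "offset": [0, 0, 0], "rot": [0, 0, 0]}, {"grip": 0.85, "offset": [0, 0, 0], "rot": [0, 0, 0]}]}}

```text
t: 17.15
tcp_pos: [0.5504, -0.0535, 0.1066]
tcp_rot: [-0.491, -0.508, -0.491, 0.509]
wrist_force: [0.3, -0.6, 0.5]
finger_gap: 0.0727
```

```bash
python3 - <<'E'
from h import *
st()
E
```

```text
t 17.15 tcp [550.4 -53.5 106.6] yaw_y -1.98 tilt [-0.001 -0.    -1.   ] F [ 0.3 -0.6  0.5] M [-0.01 -0.01  0.  ] gap 72.7 j [-5.5 21.5 -7.7 60.8 -0.  86.4]
```

Call:
{"op": "arm_command", "data": {"commands": [{"grip": 0.85, "offset": [1.4, 3.5, -25], "rot": [0, 0, 0]}, {"grip": 0.85, "offset": [0, 0, -25], "rot": [0, 0, 0]}, {"grip": 0.85, "offset": [0, 0, -18], "rot": [0, 0, 0]}, {"grip": 0.85, "offset": [0, 0, -11.5], "rot": [0, 0, 0]}, {"grip": 0.3, "offset": [0, 0, 0], "rot": [0, 0, 0]}, {"grip": 0.3, "offset": [0, 0, 0], "rot": [0, 0, 0]}, {"grip": 0.3, "offset": [0, 0, 0], "rot": [0, 0, 0]}, {"grip": 0.3, "offset": [0, 0, 0], "rot": [0, 0, 0]}], "force": 25}}

```text
t: 18.15
tcp_pos: [0.5523, -0.0493, 0.0278]
tcp_rot: [-0.492, -0.508, -0.491, 0.508]
wrist_force: [-4.8, -2.5, 6.2]
finger_gap: 0.0459
```

```bash
python3 - <<'E'
from h import *
st()
E
```

```text
t 18.15 tcp [552.3 -49.3  27.8] yaw_y -1.92 tilt [ 0. -0. -1.] F [-4.8 -2.5  6.2] M [-0.39  1.17 -0.04] gap 45.9 j [ -5.1  25.5 -14.1  50.4  -0.   86.8]
```

Call:
{"op": "arm_command", "data": {"commands": [{"grip": 0.3, "offset": [0, 0, 0], "rot": [0, 0, -5]}, {"grip": 0.3, "offset": [0, 0, 0], "rot": [0, 0, -6]}, {"grip": 0.3, "offset": [0, 0, 0], "rot": [0, 0, -6]}, {"grip": 0.3, "offset": [0, 0, 0], "rot": [0, 0, -5]}, {"grip": 0.3, "offset": [0, 0, 0], "rot": [0, 0, -4]}, {"grip": 0.3, "offset": [0, 0, 0], "rot": [0, 0, -1.5]}, {"grip": 0.3, "offset": [0, 0, 0], "rot": [0, 0, 0]}, {"grip": 0.3, "offset": [0, 0, 0], "rot": [0, 0, 0]}]}}

```text
t: 19.15
tcp_pos: [0.5519, -0.049, 0.0278]
tcp_rot: [-0.357, -0.61, -0.357, 0.611]
wrist_force: [-9.1, 0.6, 8.4]
finger_gap: 0.0458
```

```bash
python3 - <<'E'
from h import *
st()
E
```

```text
t 19.15 tcp [551.9 -49.   27.8] yaw_y -29.40 tilt [-0.  0. -1.] F [-9.1  0.6  8.4] M [0.11 1.7  0.13] gap 45.8 j [ -5.1  25.5 -14.1  50.5   0.  114.3]
```

Call:
{"op": "arm_command", "data": {"commands": [{"grip": 0.3, "offset": [0, 0, 0], "rot": [0, 0, -1]}, {"grip": 0.3, "offset": [0, 0, 0], "rot": [0, 0, 0]}]}}

```text
t: 19.4
tcp_pos: [0.5519, -0.049, 0.0278]
tcp_rot: [-0.351, -0.614, -0.351, 0.614]
wrist_force: [-7.7, -0.9, 8.1]
finger_gap: 0.0453
```

```bash
python3 - <<'E'
from h import *
st()
E
```

```text
t 19.40 tcp [551.9 -49.   27.8] yaw_y -30.41 tilt [-0.  0. -1.] F [-7.7 -0.9  8.1] M [0.05 1.77 0.21] gap 45.3 j [ -5.1  25.5 -14.1  50.5  -0.  115.3]
```

Call:
{"op": "arm_command", "data": {"commands": [{"grip": 0.3, "offset": [0, 0, 0], "rot": [0, 0, -0.8]}, {"grip": 0.3, "offset": [0, 0, 0], "rot": [0, 0, 0]}]}}

```text
t: 19.65
tcp_pos: [0.5519, -0.049, 0.0278]
tcp_rot: [-0.347, -0.616, -0.347, 0.616]
wrist_force: [-9.1, 0.2, 8.7]
finger_gap: 0.0459
```

```bash
python3 - <<'E'
from h import *
st()
E
```

```text
t 19.65 tcp [551.9 -49.   27.8] yaw_y -31.19 tilt [-0. -0. -1.] F [-9.1  0.2  8.7] M [0.03 1.65 0.6 ] gap 45.9 j [ -5.1  25.5 -14.1  50.5  -0.  116.1]
```

Call:
{"op": "arm_command", "data": {"commands": [{"grip": 0.85, "offset": [0, 0, 0], "rot": [0, 0, 0]}, {"grip": 0.85, "offset": [0, 0, 0], "rot": [0, 0, 0]}, {"grip": 0.85, "offset": [0, 0, 10], "rot": [0, 0, 0]}, {"grip": 0.85, "offset": [0, 0, 40], "rot": [0, 0, 0]}, {"grip": 0.85, "offset": [0, 0, 50], "rot": [0, 0, 0]}, {"grip": 0.85, "offset": [-20, -35, 5], "rot": [0, 0, 6]}, {"grip": 0.85, "offset": [-25, -45, 0], "rot": [0, 0, 8]}, {"grip": 0.85, "offset": [-25, -45, 0], "rot": [0, 0, 8]}, {"grip": 0.85, "offset": [-20, -40, 0], "rot": [0, 0, 8]}, {"grip": 0.85, "offset": [-14, -28, 0], "rot": [0, 0, 6.2]}, {"grip": 0.85, "offset": [0, 0, 0], "rot": [0, 0, 0]}, {"grip": 0.85, "offset": [0, 0, 0], "rot": [0, 0, 0]}]}}

```text
t: 21.15
tcp_pos: [0.4487, -0.2419, 0.1327]
tcp_rot: [0.521, 0.478, 0.521, -0.478]
wrist_force: [0.3, -0.4, -0.5]
finger_gap: 0.0725
```

```bash
python3 - <<'E'
from h import *
st()
im=cams.camera("top")[:,:,::-1];cv2.imwrite("pics/t12_full.png",im)
a=cv2.resize(im[222:262,304:344],(600,600),interpolation=cv2.INTER_CUBIC);cv2.imwrite("pics/t12n.png",a)
cv2.imwrite("pics/t12.png",cv2.resize(im[195:315,285:445],None,fx=5,fy=5,interpolation=cv2.INTER_CUBIC))
E
```

```text
t 21.15 tcp [ 448.7 -241.9  132.7] yaw_y 4.91 tilt [ 0.001 -0.    -1.   ] F [ 0.3 -0.4 -0.5] M [-0.02 -0.03 -0.01] gap 72.5 j [-28.3  15.6 -12.1  62.3   0.   56.8]
```

View pics/t12n.png

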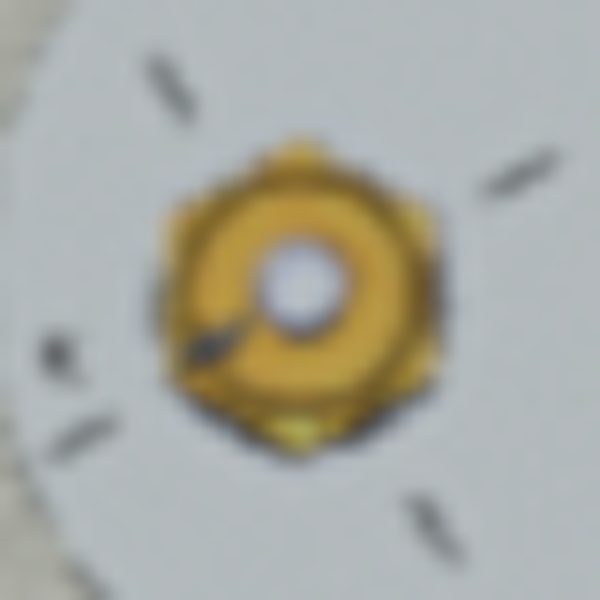

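View pics/t12.png

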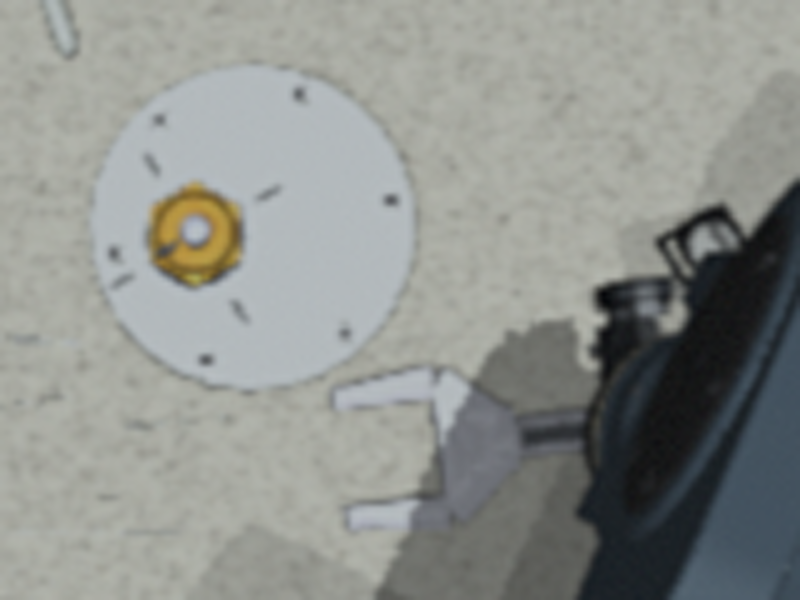

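Call:
{"op": "arm_command", "data": {"commands": [{"grip": 0.85, "offset": [-1.2, -0.6, -40], "rot": [0, 0, 0]}, {"grip": 0.85, "offset": [0, 0, -40], "rot": [0, 0, 0]}, {"grip": 0.85, "offset": [0, 0, -30], "rot": [0, 0, 0]}, {"grip": 0.85, "offset": [0, 0, -15], "rot": [0, 0, 0]}, {"grip": 0.0, "offset": [0, 0, 0], "rot": [0, 0, 0]}, {"grip": 0.0, "offset": [0, 0, 0], "rot": [0, 0, 0]}, {"grip": 0.0, "offset": [0, 0, 0], "rot": [0, 0, 0]}, {"grip": 0.0, "offset": [0, 0, 0], "rot": [0, 0, 0]}, {"grip": 0.0, "offset": [0, 0, 0], "rot": [0, 0, 0]}], "force": 100}}

```text
t: 22.32
tcp_pos: [0.4479, -0.2431, 0.0088]
tcp_rot: [0.522, 0.478, 0.521, -0.478]
wrist_force: [-3.5, 2.8, 15.3]
finger_gap: 0.0186
```

```bash
python3 - <<'E'
from h import *
st()
E
```

```text
t 22.32 tcp [ 447.9 -243.1    8.8] yaw_y 4.98 tilt [ 0.002 -0.001 -1.   ] F [-3.5  2.8 15.3] M [0.49 0.7  0.08] gap 18.6 j [-28.5  22.1 -22.7  45.1   0.   56.5]
```

Call:
{"op": "arm_command", "data": {"commands": [{"grip": 0.0, "offset": [0, 0, 15], "rot": [0, 0, 0]}, {"grip": 0.0, "offset": [0, 0, 35], "rot": [0, 0, 0]}, {"grip": 0.0, "offset": [0, 0, 35], "rot": [0, 0, 0]}, {"grip": 0.0, "offset": [20, -5, 0], "rot": [0, 0, 4]}, {"grip": 0.0, "offset": [35, -5, 0], "rot": [0, 0, 5]}, {"grip": 0.0, "offset": [40, 0, 0], "rot": [0, 0, 5]}, {"grip": 0.0, "offset": [40, 15, 0], "rot": [0, 0, 5]}, {"grip": 0.0, "offset": [32, 24, 0], "rot": [0, 0, 4.8]}, {"grip": 0.0, "offset": [17.4, 20.4, -20], "rot": [0, 0, 0]}, {"grip": 0.0, "offset": [0, 0, -32], "rot": [0, 0, 0]}, {"grip": 0.0, "offset": [0, 0, 0], "rot": [0, 0, 0]}, {"grip": 0.0, "offset": [0, 0, 0], "rot": [0, 0, 0]}]}}

```text
t: 23.82
tcp_pos: [0.6319, -0.1937, 0.0419]
tcp_rot: [0.609, 0.36, 0.608, -0.36]
wrist_force: [-0.9, 0.5, -3.2]
finger_gap: 0.0182
```

```bash
python3 - <<'E'
from h import *
st()
im=cams.camera("top")[:,:,::-1];cv2.imwrite("pics/t13_full.png",im)
g=im[203:253,330:370].astype(float);g=np.clip((g-110)*2.0,0,255).astype(np.uint8)
cv2.imwrite("pics/t13.png",cv2.resize(g[5:45],None,fx=15,fy=15,interpolation=cv2.INTER_NEAREST))
snap("scene","s13",(285,220,365,280))
E
```

```text
t 23.82 tcp [ 631.9 -193.7   41.9] yaw_y 28.76 tilt [ 0.001 -0.    -1.   ] F [-0.9  0.5 -3.2] M [-0.11 -0.07 -0.  ] gap 18.2 j [-17.   36.1   6.2  60.   -0.   44.2]
s13 scale 10.0
```

View pics/t13.png

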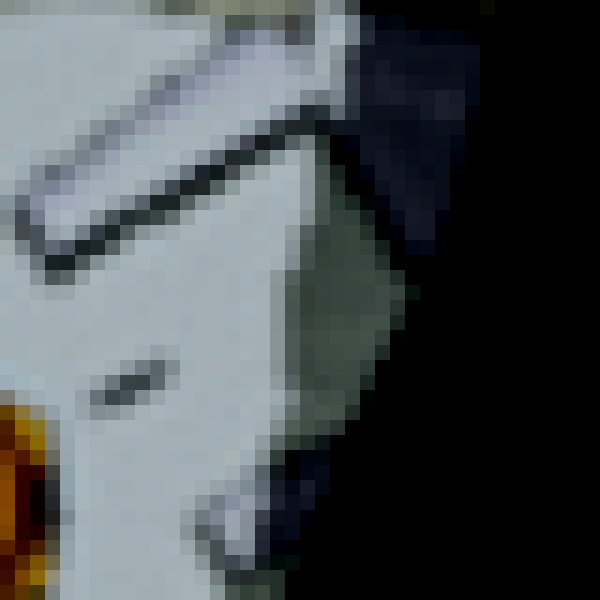

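View pics/s13.png

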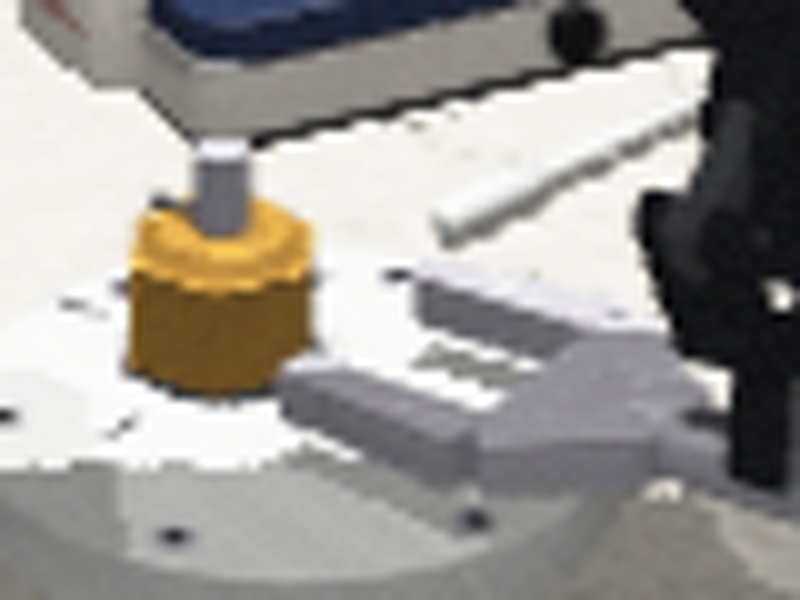

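```bash
python3 - <<'E'
from h import *
ax=np.array([553.6,-49.5])
E={"U":((336.03,223.1),(348.03,216.43)),"L":((345.17,239.37),(348.83,237.17))}
for z in(.045,.049):
    for k,(A,B) in E.items():
        p,q=[onz("top",*k2,z)[:2]*1000 for k2 in(A,B)]
        u=(p-q)/np.linalg.norm(p-q);print(z,k,"ang",np.degrees(np.arctan2(u[1],u[0])).round(2))
        u=np.array([np.cos(np.radians(118.8)),np.sin(np.radians(118.8))]);n=np.array([-u[1],u[0]]);m=(p+q)/2;print("  lat",n@(ax-m))
# automated profile for both frames: mean grey along edge direction
for f,edges in(("t6",{"U":((340.54,220.42),(352.0,213.83)),"L":((349.08,238.25),(356.17,233.96))}),("t13",E)):
    g=cv2.imread(f"pics/{f}_full.png").astype(np.float32).mean(2)
    for k,(A,B) in edges.items():
        A=np.array(A);B=np.array(B);d=(B-A)/np.linalg.norm(B-A);nn=np.array([-d[1],d[0]])
        t=np.linspace(0,np.linalg.norm(B-A),40);s=np.arange(-3,3.01,.5)
        P=A[None,None]+t[None,:,None]*d+s[:,None,None]*nn
        v=cv2.remap(g,P[...,0].astype(np.float32),P[...,1].astype(np.float32),cv2.INTER_LINEAR).mean(1);print(f,k,np.round(v).astype(int))
E
```

```text
0.045 U ang 117.7
  lat 24.076268999831324
0.045 L ang 119.57
  lat -22.84642180108077
0.049 U ang 117.7
  lat 23.769349085205654
0.049 L ang 119.57
  lat -22.995928851819087
t6 U [194 195 197 198 195 186 167 144 132 141 162 182 194]
t6 L [180 178 176 174 169 159 146 133 124 120 118 117 115]
t13 U [197 197 197 191 177 155 137 137 154 176 190 197 198]
t13 L [197 196 195 192 186 178 166 152 142 138 137 133 128]
```

Call:
{"op": "arm_command", "data": {"commands": [{"grip": 0.0, "offset": [0, 0, -4], "rot": [0, 0, 0]}, {"grip": 0.0, "offset": [-3, 5.5, -2], "rot": [0, 0, 0]}, {"grip": 0.0, "offset": [-3, 5.5, 0], "rot": [0, 0, 0]}, {"grip": 0.0, "offset": [-3, 5.5, 0], "rot": [0, 0, 0]}, {"grip": 0.0, "offset": [0, 0, 0], "rot": [0, 0, 0]}, {"grip": 0.0, "offset": [0, 0, 0], "rot": [0, 0, 0]}]}}

```text
t: 24.68
tcp_pos: [0.6227, -0.1768, 0.0344]
tcp_rot: [0.609, 0.36, 0.609, -0.36]
wrist_force: [0.7, -0.0, -3.4]
finger_gap: 0.0186
```

```bash
python3 - <<'E'
from h import *
st()
snap("scene","s14",(275,215,355,275))
snap("top","t14",(310,205,370,250))
E
```

```text
t 24.68 tcp [ 622.7 -176.8   34.4] yaw_y 28.79 tilt [ 0. -0. -1.] F [ 0.7 -0.  -3.4] M [-0.05 -0.08 -0.02] gap 18.6 j [-15.9  35.    3.   58.   -0.   45.4]
s14 scale 10.0
t14 scale 13.333333333333334
```

View pics/s14.png

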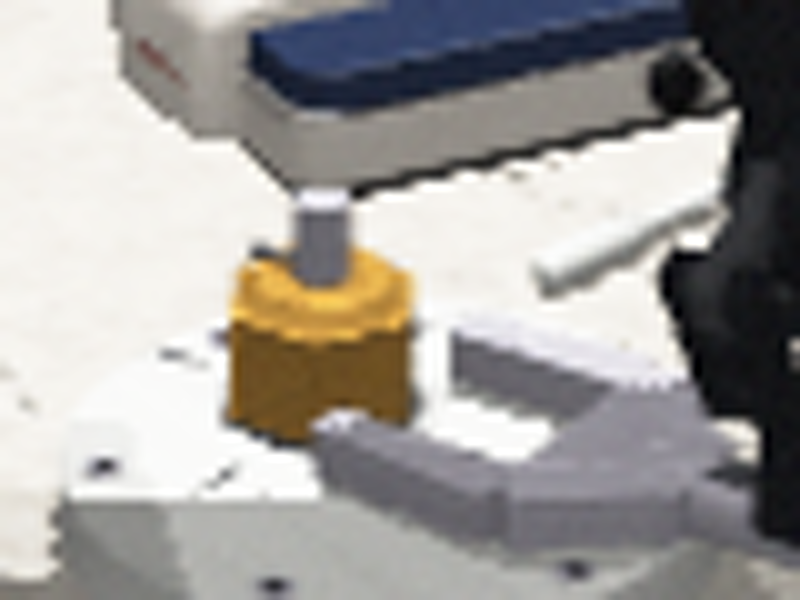

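View pics/t14.png

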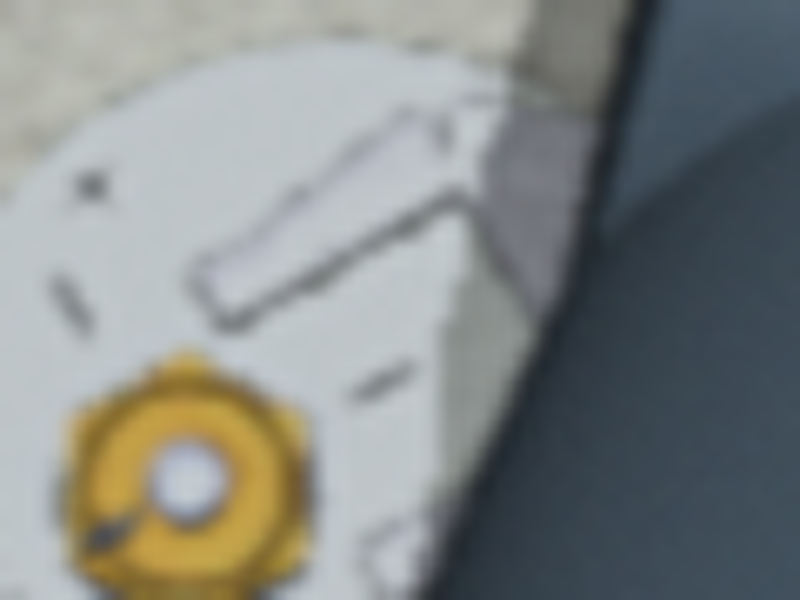

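Call:
{"op": "arm_command", "data": {"commands": [{"grip": 0.0, "offset": [-1.9, 3.5, 0], "rot": [0, 0, 0]}, {"grip": 0.0, "offset": [-1.9, 3.5, 0], "rot": [0, 0, 0]}, {"grip": 0.0, "offset": [-1.4, 2.6, 0], "rot": [0, 0, 0]}, {"grip": 0.0, "offset": [0, 0, 0], "rot": [0, 0, 0]}]}}

```text
t: 25.28
tcp_pos: [0.6173, -0.1669, 0.0343]
tcp_rot: [0.609, 0.36, 0.609, -0.36]
wrist_force: [-0.2, -0.3, -2.9]
finger_gap: 0.0182
```

```bash
python3 - <<'E'
from h import *
st()
snap("top","t15",(310,205,370,250))
E
```

```text
t 25.27 tcp [ 617.3 -166.9   34.3] yaw_y 28.80 tilt [-0.  0. -1.] F [-0.2 -0.3 -2.9] M [-0.04 -0.06 -0.03] gap 18.2 j [-15.1  34.1   1.5  57.4   0.   46.1]
t15 scale 13.333333333333334
```

View pics/t15.png

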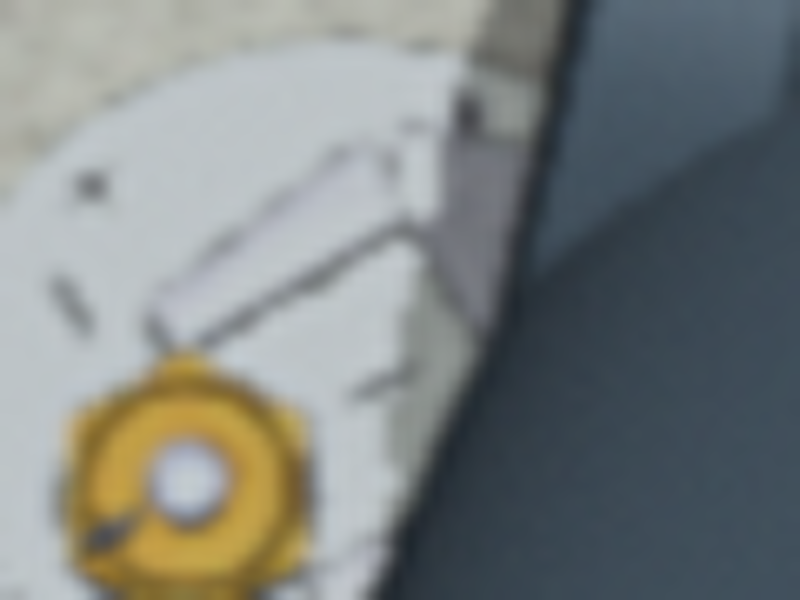

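Call:
{"op": "arm_command", "data": {"commands": [{"grip": 0.0, "offset": [-1.2, 2.2, 0], "rot": [0, 0, 0]}, {"grip": 0.0, "offset": [-1.2, 2.2, 0], "rot": [0, 0, 0]}, {"grip": 0.0, "offset": [-1.2, 2.2, 0], "rot": [0, 0, 0]}, {"grip": 0.0, "offset": [0, 0, 0], "rot": [0, 0, 0]}]}}

```text
t: 25.82
tcp_pos: [0.6137, -0.1604, 0.0342]
tcp_rot: [0.609, 0.36, 0.609, -0.36]
wrist_force: [-0.5, 0.1, -3.2]
finger_gap: 0.0178
```

```bash
python3 - <<'E'
from h import *
st()
snap("top","t16",(310,205,370,250))
E
```

```text
t 25.82 tcp [ 613.7 -160.4   34.2] yaw_y 28.80 tilt [-0.  0. -1.] F [-0.5  0.1 -3.2] M [-0.06 -0.03 -0.05] gap 17.8 j [-14.6  33.6   0.5  56.9   0.   46.6]
t16 scale 13.333333333333334
```

View pics/t16.png

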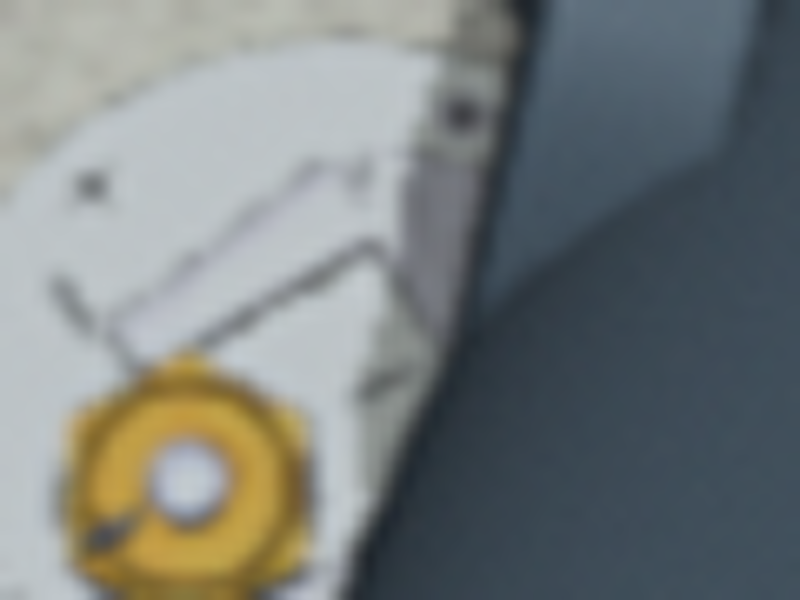

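Call:
{"op": "arm_command", "data": {"commands": [{"grip": 0.0, "offset": [-1.7, 3.1, 0], "rot": [0, 0, 0]}, {"grip": 0.0, "offset": [-1.7, 3.1, 0], "rot": [0, 0, 0]}, {"grip": 0.0, "offset": [-1.7, 3.1, 0], "rot": [0, 0, 0]}, {"grip": 0.0, "offset": [-1.7, 3.1, 0], "rot": [0, 0, 0]}, {"grip": 0.0, "offset": [0, 0, 0], "rot": [0, 0, 0]}]}}

```text
t: 26.5
tcp_pos: [0.6068, -0.1479, 0.0343]
tcp_rot: [0.609, 0.36, 0.609, -0.36]
wrist_force: [-0.1, 0.9, -2.4]
finger_gap: 0.0181
```

```bash
python3 - <<'E'
from h import *
st()
E
```

```text
t 26.50 tcp [ 606.8 -147.9   34.3] yaw_y 28.81 tilt [-0.  0. -1.] F [-0.1  0.9 -2.4] M [-0.   -0.05 -0.01] gap 18.1 j [-13.7  32.5  -1.3  56.2   0.   47.5]
```

Call:
{"op": "arm_command", "data": {"commands": [{"grip": 0.0, "offset": [-1.5, 2.7, 0], "rot": [0, 0, 0]}, {"grip": 0.0, "offset": [-1.5, 2.7, 0], "rot": [0, 0, 0]}, {"grip": 0.0, "offset": [-1.5, 2.7, 0], "rot": [0, 0, 0]}, {"grip": 0.0, "offset": [-1.0, 1.8, 0], "rot": [0, 0, 0]}, {"grip": 0.0, "offset": [0, 0, 0], "rot": [0, 0, 0]}]}}

```text
t: 27.12
tcp_pos: [0.6014, -0.1382, 0.0343]
tcp_rot: [0.609, 0.36, 0.609, -0.36]
wrist_force: [-0.3, 0.2, -3.4]
finger_gap: 0.0188
```

```bash
python3 - <<'E'
from h import *
st()
snap("top","t17",(300,205,360,250))
snap("scene","s17",(265,215,345,275))
E
```

```text
t 27.12 tcp [ 601.4 -138.2   34.3] yaw_y 28.80 tilt [ 0. -0. -1.] F [-0.3  0.2 -3.4] M [-0.15  0.01 -0.02] gap 18.8 j [-12.9  31.7  -2.7  55.6  -0.   48.3]
t17 scale 13.333333333333334
s17 scale 10.0
```

View pics/t17.png

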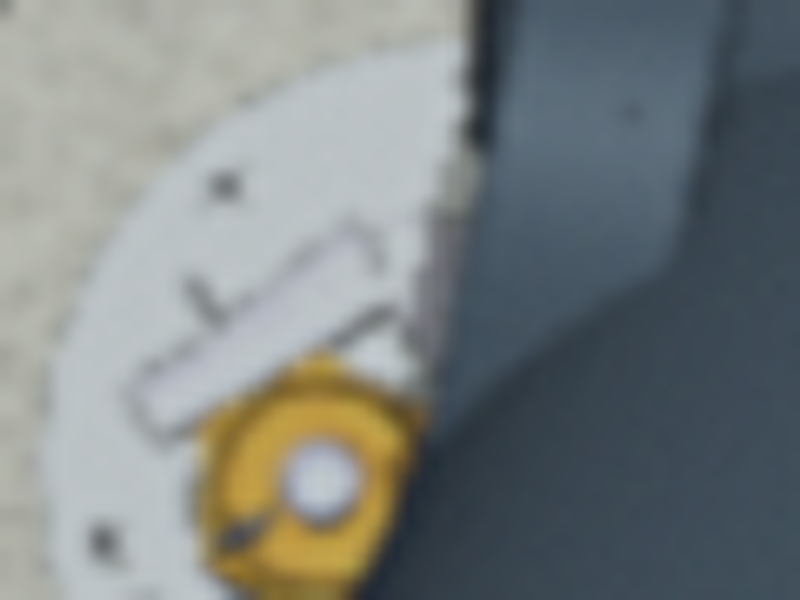

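View pics/s17.png

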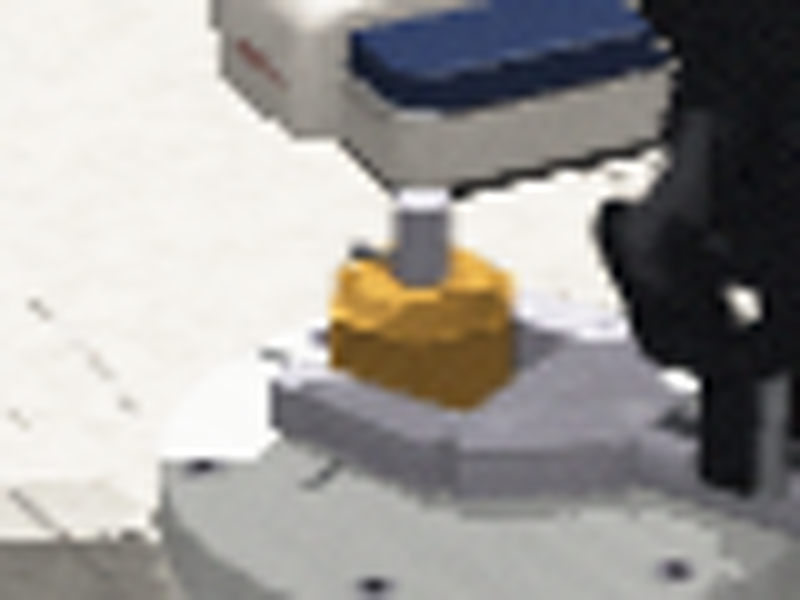

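```bash
python3 - <<'E'
import numpy as np
d=np.array([49.5,-88.6]);r=np.hypot(*d);a=np.arctan2(d[1],d[0]);p=d
for i in range(1,17):
    b=a-np.radians(6*i);q=r*np.array([np.cos(b),np.sin(b)]);print(i,np.round(q-p,1));p=p+np.round(q-p,1)
E
```

```text
1 [-9.5 -4.7]
2 [-10.   -3.7]
3 [-10.3  -2.6]
4 [-10.5  -1.5]
5 [-10.6  -0.4]
6 [-10.6   0.7]
7 [-10.5   1.8]
8 [-10.2   2.9]
9 [-9.9  4. ]
10 [-9.4  4.9]
11 [-8.8  5.9]
12 [-8.2  6.8]
13 [-7.4  7.7]
14 [-6.5  8.3]
15 [-5.7  9. ]
16 [-4.7  9.5]
```

Call:
{"op": "arm_command", "data": {"commands": [{"grip": 0.0, "offset": [-9.5, -4.7, -0.5], "rot": [0, 0, -6]}, {"grip": 0.0, "offset": [-10, -3.7, 0], "rot": [0, 0, -6]}, {"grip": 0.0, "offset": [-10.3, -2.6, 0], "rot": [0, 0, -6]}, {"grip": 0.0, "offset": [-10.5, -1.5, 0], "rot": [0, 0, -6]}, {"grip": 0.0, "offset": [0, 0, 0], "rot": [0, 0, 0]}, {"grip": 0.0, "offset": [0, 0, 0], "rot": [0, 0, 0]}], "force": 110}}

```text
t: 27.98
tcp_pos: [0.562, -0.15, 0.034]
tcp_rot: [0.521, 0.479, 0.521, -0.478]
wrist_force: [4.7, 7.1, -3.8]
finger_gap: 0.018
```

```bash
python3 - <<'E'
from h import *
st()
snap("scene","s18",(265,215,345,275))
snap("top","t18",(300,205,360,250))
E
```

```text
t 27.98 tcp [ 562. -150.   34.] yaw_y 4.83 tilt [ 0.002  0.002 -1.   ] F [ 4.7  7.1 -3.8] M [ 1.33 -0.95  0.26] gap 18.0 j [-15.   27.9  -9.1  52.9   0.1  70.2]
s18 scale 10.0
t18 scale 13.333333333333334
```

View pics/s18.png

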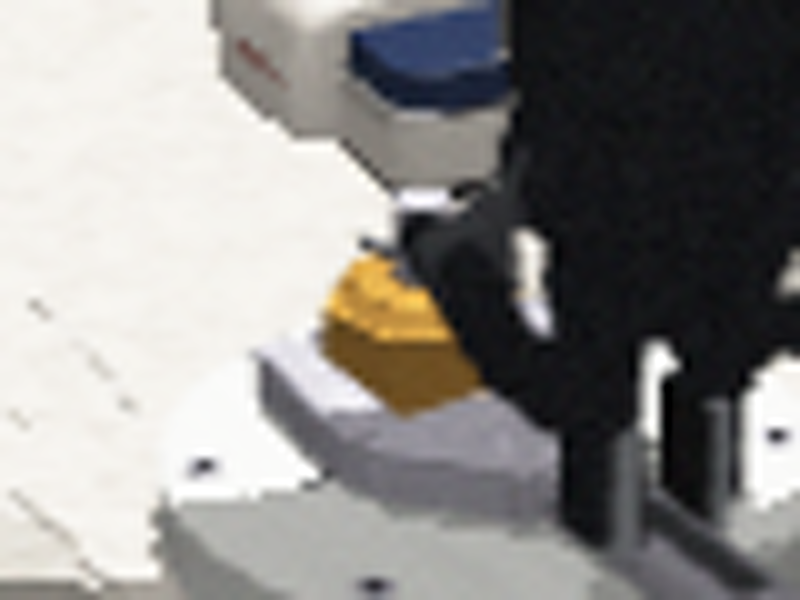

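View pics/t18.png

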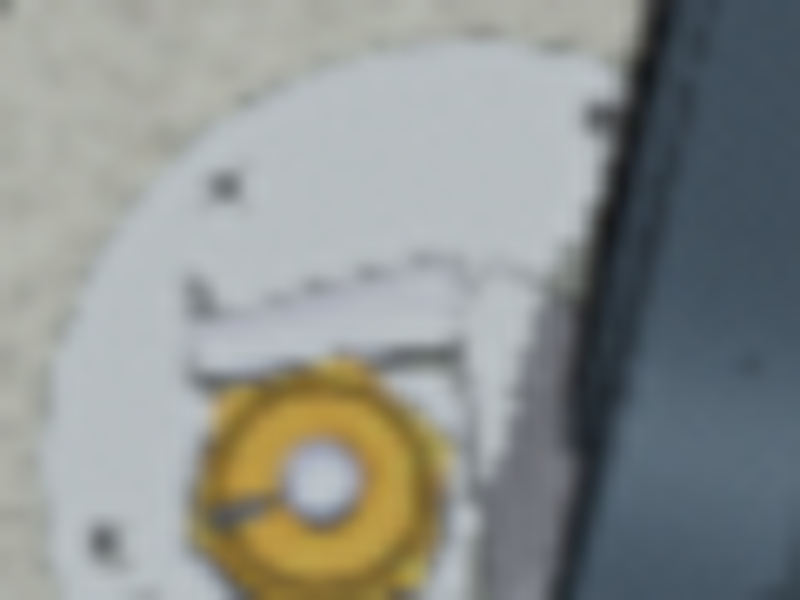

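Call:
{"op": "arm_command", "data": {"commands": [{"grip": 0.0, "offset": [-10.6, -0.4, 0], "rot": [0, 0, -6]}, {"grip": 0.0, "offset": [-10.6, 0.7, 0], "rot": [0, 0, -6]}, {"grip": 0.0, "offset": [-10.5, 1.8, 0], "rot": [0, 0, -6]}, {"grip": 0.0, "offset": [-10.2, 2.9, 0], "rot": [0, 0, -6]}, {"grip": 0.0, "offset": [-9.9, 4, 0], "rot": [0, 0, -6]}, {"grip": 0.0, "offset": [-9.4, 4.9, 0], "rot": [0, 0, -6]}, {"grip": 0.0, "offset": [0, 0, 0], "rot": [0, 0, 0]}]}}

```text
t: 28.95
tcp_pos: [0.5008, -0.1365, 0.0343]
tcp_rot: [0.347, 0.617, 0.347, -0.615]
wrist_force: [5.2, 3.4, -5.4]
finger_gap: 0.0178
```

```bash
python3 - <<'E'
from h import *
st()
d=status.observe()["tcp_pos"][:2]*1000-[551.9,-49.6];print(np.hypot(*d),np.degrees(np.arctan2(d[1],d[0])))
snap("scene","s19",(265,215,345,275))
snap("top","t19",(300,205,360,250))
E
```

```text
t 28.95 tcp [ 500.8 -136.5   34.3] yaw_y -31.25 tilt [ 0.002  0.001 -1.   ] F [ 5.2  3.4 -5.4] M [ 0.63 -1.01  0.56] gap 17.8 j [-1.53e+01  2.14e+01 -1.94e+01  4.91e+01  1.00e-01  1.06e+02]
100.75369349042505 -120.44950496923013
s19 scale 10.0
t19 scale 13.333333333333334
```

View pics/t19.png

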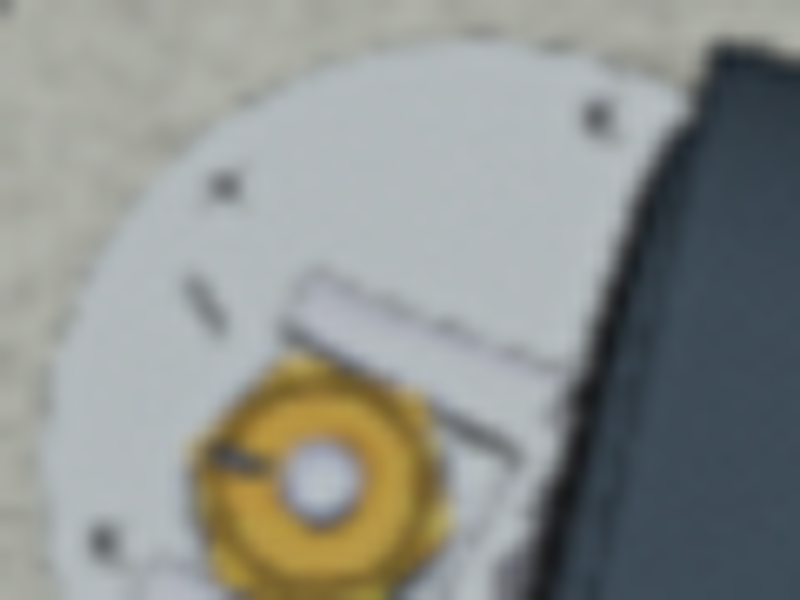

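Call:
{"op": "arm_command", "data": {"commands": [{"grip": 0.0, "offset": [-8.8, 5.9, 0], "rot": [0, 0, -6]}, {"grip": 0.0, "offset": [-8.2, 6.8, 0], "rot": [0, 0, -6]}, {"grip": 0.0, "offset": [-7.4, 7.7, 0], "rot": [0, 0, -6]}, {"grip": 0.0, "offset": [-6.5, 8.3, 0], "rot": [0, 0, -6]}, {"grip": 0.0, "offset": [-5.7, 9, 0], "rot": [0, 0, -6]}, {"grip": 0.0, "offset": [0, 0, 0], "rot": [0, 0, 0]}, {"grip": 0.0, "offset": [0, 0, 0], "rot": [0, 0, 0]}]}}

```text
t: 29.92
tcp_pos: [0.4639, -0.0993, 0.0339]
tcp_rot: [0.177, 0.685, 0.177, -0.684]
wrist_force: [4.4, 0.5, -3.1]
finger_gap: 0.018
```

```bash
python3 - <<'E'
from h import *
st()
d=status.observe()["tcp_pos"][:2]*1000-[551.9,-49.6];print(np.hypot(*d),np.degrees(np.arctan2(d[1],d[0])))
im=cams.camera("top")[:,:,::-1];cv2.imwrite("pics/t20_full.png",im)
cv2.imwrite("pics/t20.png",cv2.resize(im[222:262,304:344],(600,600),interpolation=cv2.INTER_CUBIC))
for a,nm in((29.45,"line20 end"),):
    p=np.array([.5536+.0198*np.cos(np.radians(a)),-.0495+.0198*np.sin(np.radians(a)),.061])
    f=lambda q:(proj("top",q)-[304,222]+.5)*15-.5
    print("axis",f([.5536,-.0495,.061]),"pointer target",f(p),"2deg more",f([.5536+.0198*np.cos(np.radians(27.45)),-.0495+.0198*np.sin(np.radians(27.45)),.061]))
E
```

```text
t 29.93 tcp [463.9 -99.3  33.9] yaw_y -61.06 tilt [ 0.001  0.    -1.   ] F [ 4.4  0.5 -3.1] M [ 0.1  -0.7   0.67] gap 18.0 j [-12.1  16.9 -26.1  47.    0.  139. ]
101.09097678437975 -150.53534822928063
axis [303.47314488 291.14950062] pointer target [242.4000916  189.36261155] 2deg more [245.99839689 187.29977565]
```

View pics/t20.png

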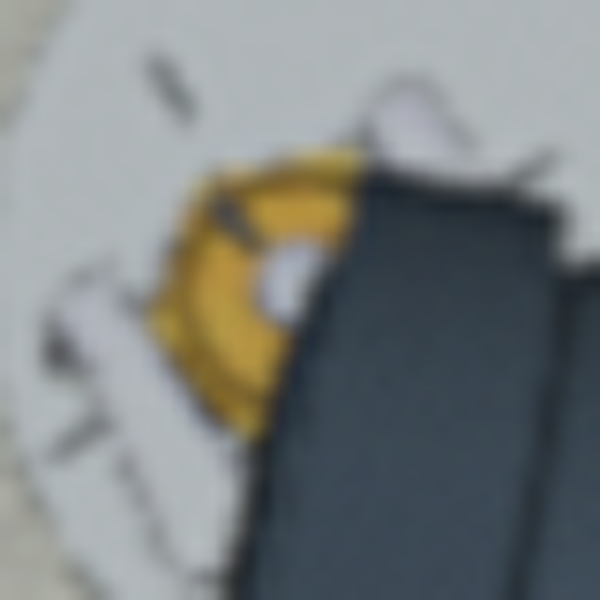

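Call:
{"op": "arm_command", "data": {"commands": [{"grip": 0.0, "offset": [-3.2, 6.3, 0], "rot": [0, 0, -4]}, {"grip": 0.0, "offset": [-2.1, 4.9, 0], "rot": [0, 0, -3]}, {"grip": 0.0, "offset": [0, 0, 0], "rot": [0, 0, 0]}, {"grip": 0.0, "offset": [0, 0, 0], "rot": [0, 0, 0]}]}}

```text
t: 30.48
tcp_pos: [0.4584, -0.0883, 0.0338]
tcp_rot: [0.134, 0.694, 0.134, -0.694]
wrist_force: [3.7, -2.4, -4.8]
finger_gap: 0.0176
```

```bash
python3 - <<'E'
from h import *
st()
im=cams.camera("top")[:,:,::-1];cv2.imwrite("pics/t21_full.png",im)
cv2.imwrite("pics/t21.png",cv2.resize(im[222:262,304:344],(600,600),interpolation=cv2.INTER_CUBIC))
snap("scene","s21",(265,215,345,275))
E
```

```text
t 30.48 tcp [458.4 -88.3  33.8] yaw_y -68.12 tilt [ 0. -0. -1.] F [ 3.7 -2.4 -4.8] M [-0.48 -0.83  0.83] gap 17.6 j [-10.9  16.1 -27.2  46.7  -0.  147.2]
s21 scale 10.0
```

View pics/t21.png

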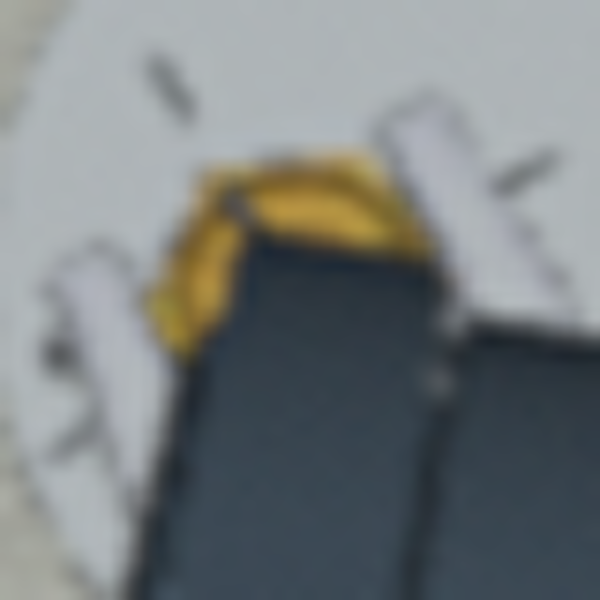

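View pics/s21.png

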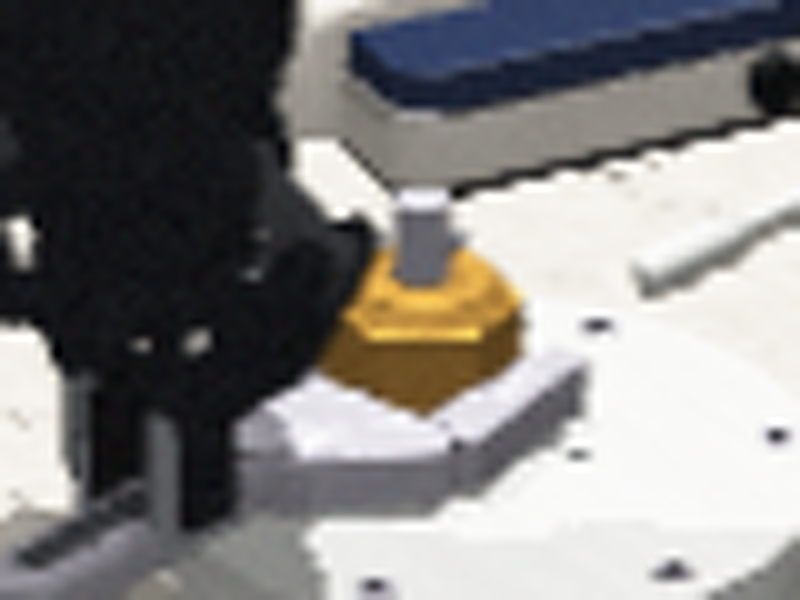

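Call:
{"op": "arm_command", "data": {"commands": [{"grip": 0.0, "offset": [-1.9, 5, 0], "rot": [0, 0, -3]}, {"grip": 0.0, "offset": [-1.6, 5, 0], "rot": [0, 0, -3]}, {"grip": 0.0, "offset": [0, 0, 0], "rot": [0, 0, 0]}, {"grip": 0.0, "offset": [0, 0, 0], "rot": [0, 0, 0]}]}}

```text
t: 31.08
tcp_pos: [0.4547, -0.0782, 0.0337]
tcp_rot: [0.097, 0.7, 0.097, -0.7]
wrist_force: [4.4, -3.1, -3.3]
finger_gap: 0.018
```

```bash
python3 - <<'E'
from h import *
st()
im=cams.camera("top")[:,:,::-1];cv2.imwrite("pics/t22_full.png",im)
cv2.imwrite("pics/t22.png",cv2.resize(im[222:262,304:344],(600,600),interpolation=cv2.INTER_CUBIC))
snap("scene","s22",(265,215,345,275))
E
```

```text
t 31.07 tcp [454.7 -78.2  33.7] yaw_y -74.16 tilt [ 0. -0. -1.] F [ 4.4 -3.1 -3.3] M [-0.54 -0.76  0.75] gap 18.0 j [ -9.8  15.6 -27.9  46.5  -0.  154.4]
s22 scale 10.0
```

View pics/t22.png

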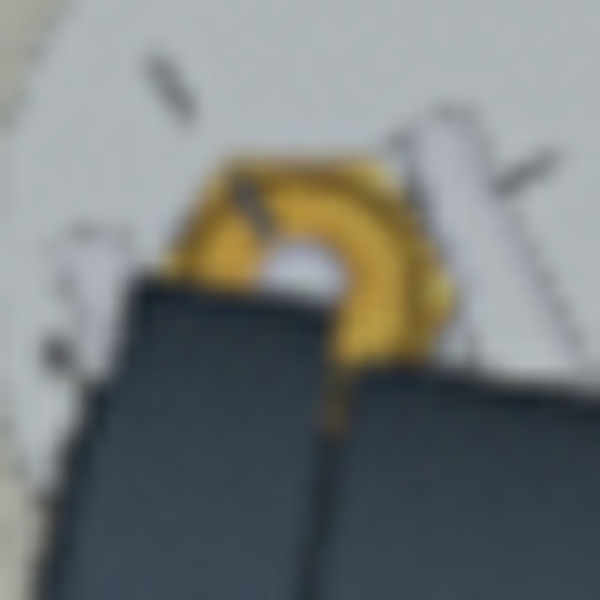

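View pics/s22.png

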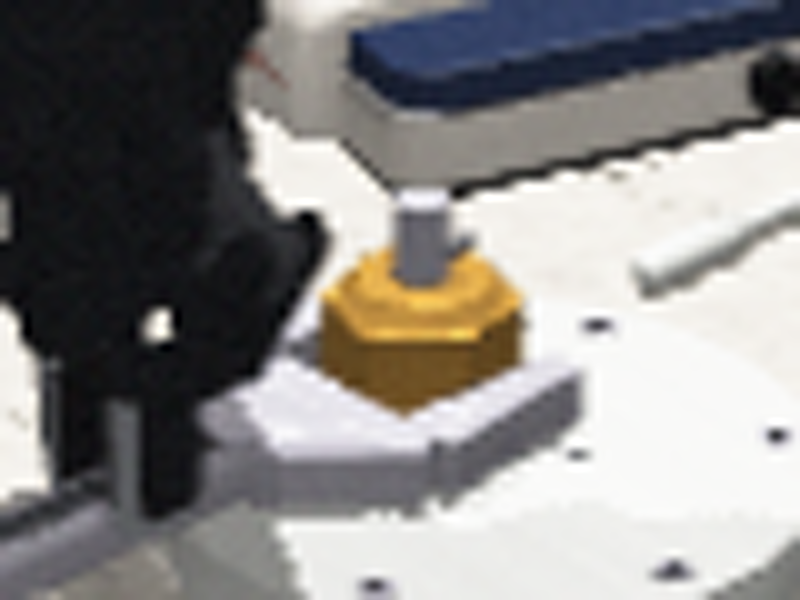

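Call:
{"op": "arm_command", "data": {"commands": [{"grip": 0.0, "offset": [1.6, -5, 0], "rot": [0, 0, 3]}, {"grip": 0.0, "offset": [0, 0, -1], "rot": [0, 0, 0]}, {"grip": 0.0, "offset": [0, 0, -1], "rot": [0, 0, 0]}, {"grip": 0.0, "offset": [0, 0, 0], "rot": [0, 0, 0]}]}}

```text
t: 31.68
tcp_pos: [0.456, -0.0825, 0.0316]
tcp_rot: [-0.115, -0.698, -0.116, 0.698]
wrist_force: [2.4, 5.1, -1.6]
finger_gap: 0.0182
```

```bash
python3 - <<'E'
from h import *
st()
E
```

```text
t 31.68 tcp [456.  -82.5  31.6] yaw_y -71.25 tilt [-0.     0.001 -1.   ] F [ 2.4  5.1 -1.6] M [ 1.04 -0.59  0.39] gap 18.2 j [-1.03e+01  1.60e+01 -2.78e+01  4.63e+01  1.00e-01  1.51e+02]
```

Call:
{"op": "arm_command", "data": {"commands": [{"grip": 0.6, "offset": [0, 0, 0], "rot": [0, 0, 0]}, {"grip": 0.6, "offset": [0, 0, 0], "rot": [0, 0, 0]}, {"grip": 0.6, "offset": [0, 0, 0], "rot": [0, 0, 0]}, {"grip": 0.6, "offset": [0, 0, 10], "rot": [0, 0, 0]}, {"grip": 0.6, "offset": [0, 0, 35], "rot": [0, 0, 0]}, {"grip": 0.6, "offset": [0, 0, 50], "rot": [0, 0, 0]}, {"grip": 0.6, "offset": [-15, -35, 20], "rot": [0, 0, 0]}, {"grip": 0.6, "offset": [-20, -50, 0], "rot": [0, 0, 0]}, {"grip": 0.6, "offset": [-20, -50, 0], "rot": [0, 0, 0]}, {"grip": 0.6, "offset": [-20, -50, 0], "rot": [0, 0, 0]}, {"grip": 0.6, "offset": [-10, -30, 0], "rot": [0, 0, 0]}, {"grip": 0.6, "offset": [0, 0, 0], "rot": [0, 0, 0]}]}}

```text
t: 33.17
tcp_pos: [0.3704, -0.2997, 0.1473]
tcp_rot: [0.115, 0.698, 0.114, -0.698]
wrist_force: [-0.8, 0.2, 0.1]
finger_gap: 0.0509
```

```bash
python3 - <<'E'
from h import *
st()
snap("top","t23",(285,195,445,315))
im=cv2.imread("pics/t23_full.png")
cv2.imwrite("pics/t23n.png",cv2.resize(im[222:262,304:344],(600,600),interpolation=cv2.INTER_CUBIC))
snap("scene","s23",(240,205,370,302))
E
```

```text
t 33.17 tcp [ 370.4 -299.7  147.3] yaw_y -71.39 tilt [ 0.    -0.001 -1.   ] F [-0.8  0.2  0.1] M [0.03 0.04 0.02] gap 50.9 j [-39.   11.3 -15.4  63.3  -0.  122.4]
t23 scale 5.0
s23 scale 6.153846153846154
```

View pics/t23.png

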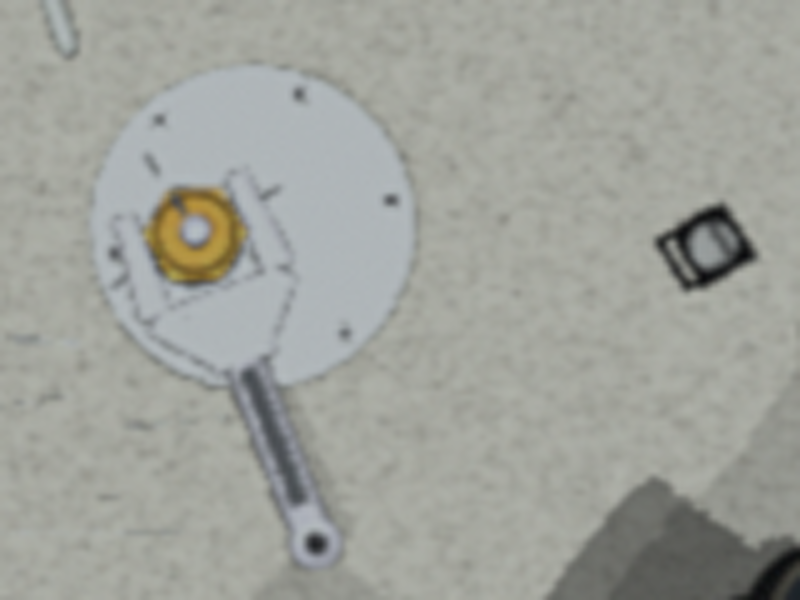

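View pics/t23n.png

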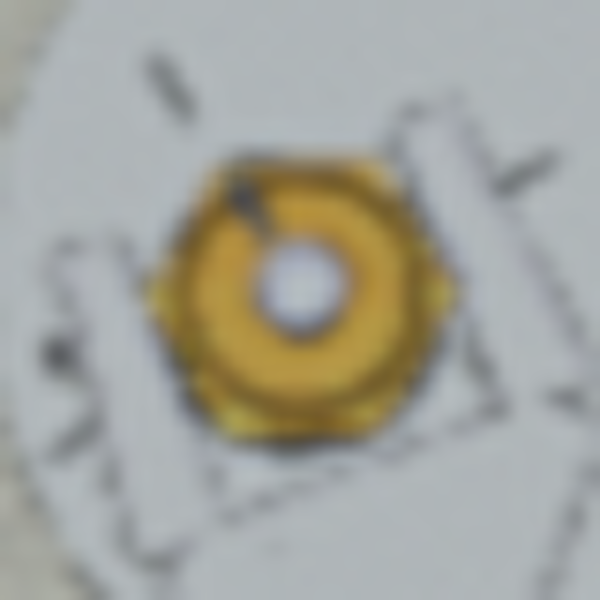

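View pics/s23.png

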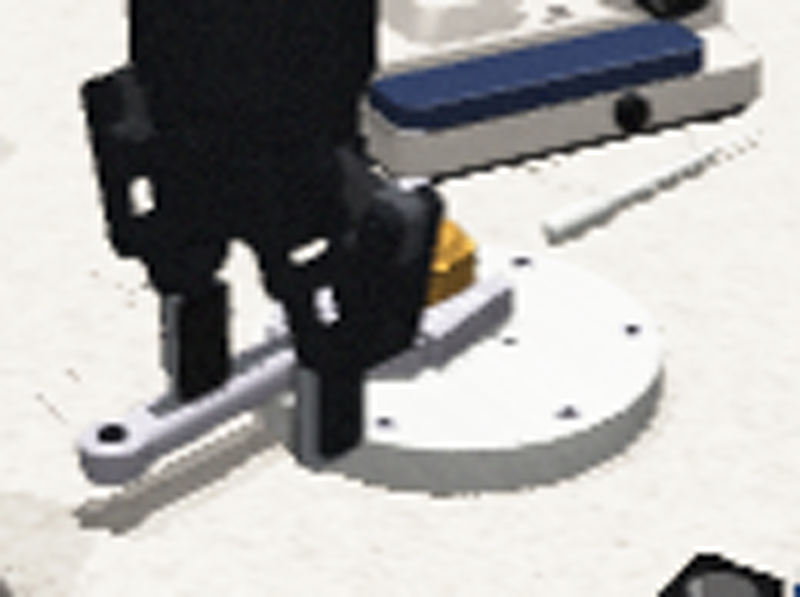

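```bash
python3 - <<'E'
from h import *
ax=np.array([.5536,-.0495])
for f in("t12","t23"):
    im=cv2.imread(f"pics/{f}_full.png").astype(np.float32)
    u0=proj("top",[*ax,.061]);rs=np.arange(9.5,17.6,1);A=np.radians(np.arange(0,360,.5))
    g=im[:,:,2]  # red: brass bright, pointer dark
    X=np.array([[proj("top",[ax[0]+r/1000*np.cos(a),ax[1]+r/1000*np.sin(a),.061]) for a in A] for r in rs]).astype(np.float32)
    v=cv2.remap(g,X[...,0],X[...,1],cv2.INTER_CUBIC).mean(0)
    w=np.clip(np.median(v)-10-v,0,None);k=np.argmax(w);d=(np.arange(len(A))-k+360)%720-360;m=np.abs(d)<50
    print(f,"pointer deg",((k+(w*d)[m].sum()/w[m].sum())*.5)%360,"min at",k*.5)
    # hex orientation: 6-fold phase of brass mask radius
    hsv=cv2.cvtColor(cv2.imread(f"pics/{f}_full.png"),cv2.COLOR_BGR2HSV)
    mm=((hsv[...,1]>90)&(hsv[...,0]<32)).astype(np.float32)
    S=hsv[...,1].astype(np.float32)
    rr=np.arange(20,31,.5)
    Y=np.array([[proj("top",[ax[0]+r/1000*np.cos(a),ax[1]+r/1000*np.sin(a),.054]) for a in A] for r in rr]).astype(np.float32)
    s=cv2.remap(S,Y[...,0],Y[...,1],cv2.INTER_LINEAR).sum(0)
    ph=np.angle((s*np.exp(1j*6*A)).sum());print("  hex phase mod60",np.degrees(ph)/6%60)
E
```

```text
t12 pointer deg 119.67272399371736 min at 119.5
  hex phase mod60 59.65221601975859
t23 pointer deg 30.491927019820878 min at 30.5
  hex phase mod60 29.813250595103952
```

```bash
python3 - <<'E'
from h import *
p,e=tri(T(316,543),((112+.5)/6.1538+240-.5,(433+.5)/6.1538+205-.5));print(p*1000,e)
d=p[:2]*1000-[553.6,-49.5];print(np.hypot(*d),np.degrees(np.arctan2(d[1],d[0])))
st();cv2.imwrite("pics/f.png",cams.camera("top")[:,:,::-1])
E
```

```text
[ 396.01476438 -106.0894703    35.60060372] 0.5290790989267828
167.43797249748152 -160.24658954156814
t 33.27 tcp [ 371.1 -297.9  147.1] yaw_y -71.26 tilt [ 0.  0. -1.] F [ 0.2  0.5 -0. ] M [ 0.   -0.01 -0.  ] gap 51.2 j [-38.8  11.3 -15.5  63.2   0.  122.5]
```

View pics/f.png

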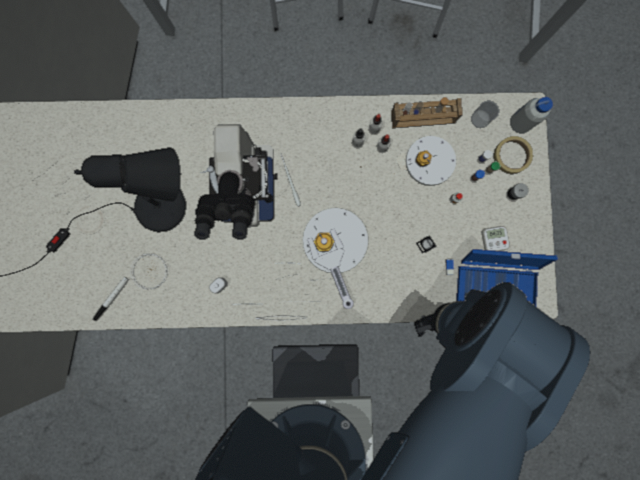

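```bash
python3 - <<'E'
from workcell import env
print(env.finish_job())
E
```

```text
the job is handed in; nothing more can be done
None
```

The fitting is made up: the nut was turned finger-tight with the fingers and then tightened a quarter turn with the wrench. The wrench is let go and lies on the plate with its jaw round the nut. I handed in at about 33 s of the 61 s allowed.

**What went wrong on the way:** My first try at sliding the wrench on caught a corner of the nut and turned it back about 28°. I put the wrench down and made the nut finger-tight again with the fingers. The second slide went on without contact.

**Finger-tight:** Both times I stopped when the wrist moment jumped to about 0.6 N m, well under the 1.4 N m needed to force the nut further. Afterwards the pointer measured 119.7°; the 110° line lies at 119.45° in the world frame.

**Last checks, from the images:**
- **Turn:** The pointer now measures 30.5°, against 29.45° for the 20° line. That is a turn of 89.2° by the pointer and 89.8° by the hexagon, so it may be up to about 1° short of a quarter turn.
- **Wrench position:** The jaw is within about 1 mm of home on the nut. The handle hole measures 167.4 mm from the nut's axis, against the 167 mm expected.
- **Wrench height:** The hole measures 35.6 mm high, against 38 mm for a wrench lying flat on the plate. I put this down to measuring error, though a slight droop of the handle would look the same.
- **Other things:** The other things on the bench looked unmoved in the final top picture; I did not measure them. The arm was clear, with wrist force near zero.

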